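Set up the carrier sander with spoon rests

ROBOT

A 6-joint arm with a two-finger parallel gripper is mounted at the origin on the work surface. World frame = base frame: x ahead of the robot, y to its left, z up, the work surface at z = 0. Lengths are in mm, angles in rad, forces in N, time in s.
With the tool pointing down it reaches from about 350 to 775 mm from the base axis. Payload 7.3 kg.
Tool frame: the origin (TCP) lies midway between the tips of the shut fingers; the grasp point (between the pads) lies bot.tcp_to_grasp behind it (bot.tcp_to_grasp is the distance from the TCP to the grasp point, in mm); z points along the fingers, y is the direction in which the jaws open and shut (so a half turn about z gives the same grasp; the last joint's range is limited). The gripper opens to 92 mm and grips with 3 to 60 N. Pads are 19 mm wide; open, the fingers measure 130 mm over their backs; the gripper's body (75 mm by 190 mm) begins 47 mm behind the grasp point.
Start: joints at [-1.405, 0.342, 1.524, -0, 1.275, -0.146], TCP at [161.078, -499.699, 226.741] pointing down, gripper open.
Joint ranges: [-2.53, 2.53], [-0.77, 2.02], [0.04, 2.7], [-1, 4.14], [0.28, 2.66], [-3.11, 3.11]. Speed limits (rad/s): [2.57, 2.57, 3.14, 3.14, 3.14, 3.14].

INTERFACE

Orientations are given as [roll, pitch, yaw] about the fixed x, y, z axes, in that order (R = Rz(yaw) Ry(pitch) Rx(roll)).
In Python, from plant import bot gives the robot as it stands.
- The arm moves only by the shell command python3 -m inch 'ROWS'. ROWS is JSON, one flat list of numbers, 7 for each row, row after row: the shift along the world's x, y, z in cm, then the turn, a rotation vector about the world's x, y, z in degrees, then the gripper command: -1 is shut, 1 is fully open, values between are in proportion. In form: [tx, ty, tz, ax, ay, az, fingers, tx, ty, tz, ax, ay, az, fingers, ...]. A call has exactly 5 rows; each row is the pose to reach, as a shift and turn from the pose measured when the call began; what a row does not reach only later rows make up. A row lasts 1/10 s, in which the tool goes at most 50 mm and 8.59 degrees, less where a joint would pass 70% of its speed; a pose out of reach is approached as far as the arm can. A call with a gripper value outside its range is refused whole. The fingers move at their own pace and stop on an object; the grip force is fixed at half the most. Time passes only in rows, so rows that repeat a pose let the fingers close, or fill a call up. It gives the time, the measured TCP pose, the force and the opening at its end, in the units of the state.
- bot.get_obs(): the state, without advancing time (a new reading comes with each control period).
- bot.capture(name): name is "scene" or "top"; returns the picture (480x640x3 uint8, red, green, blue); there is no depth.
- bot.calibration(name): a dict with "fx", "fy", "cx", "cy" (pixels), "cam_to_world" (4x4, takes a point from camera to world coordinates). Camera axes: x right, y down, z forward; pixel columns grow to the right and rows downward; lengths in mm; the calibration is good to about 2 mm. A picture is of the moment at which its call begins. calibration takes no time and is no camera call.
- bot.close_job(): hands the job in, once; it reports no verdict.
The state is a dict: "time": time; "joint_positions": joint angles; "dq": joint speeds; "tau": joint torques, N m; "tool_pos": TCP position; "tcp_rot": TCP orientation; "contact_force": force on the tool from outside, world axes, zero at the start; "moment": the same for the moment, N m; "grip_width": finger opening in mm.
Only numpy, scipy, OpenCV 4.12 (cv2) and the standard library are available. Lean on these libraries where they do the work, as an engineer would, in place of code of your own. Each camera call takes 0.05 s, during which the arm holds its last target.

TASK

Get the small rotary sander ready for a batch of spoon rests. Lift the yellow guard bar level and straight up out of both its U brackets and lay it flat and lengthwise on the leather bench mat; then push the carrier plate onto the splined spindle, rocking it a little until the teeth mesh and it sits fully home; then load every spoon rest from the serving board into the carrier's bays, one to a bay, flat, saddle side up and centred between its stops. Leave the oil bottle, bowl, spoon and sanding block where they are.

Things in the scene. Friction and masses are not known exactly. Their poses are not given: they have to be found in the camera images.
- machine: Grey-green rotary sander fixed to the bench. Origin: on the bench, below the spindle axis; x runs from its front bracket to its rear one, away from the robot. Base 420 x 200 x 30 mm (x -155 to 265 mm), gearbox 200 x 180 mm up to 66 mm high. A column and brush head, swung away, stand at the rear left (x 180 to 290, y 55 to 260 mm, 200 mm high)
- spindle_seat (a point): Centre of the spindle's steel seat face (120 mm across, 80 mm above the bench), on the spindle axis. Above it rise six ribs, evenly spaced, 26 mm high, 5.5 mm wide, 16 mm radius outside, 11.5 mm between. They stand at any angle about the axis, which this point (axes as the machine's) does not tell: rock the carrier to find it. Gearbox drag keeps the spindle from turning under less than 1 N m
- spindle_tip (a point): Tip of the spindle's plain pilot nose, 40 mm above the seat face; 11.5 mm radius, tapering in the top 6 mm. The nose enters the carrier's bore first; the bore's teeth meet the rib ends when the carrier's underside is 26 mm above the seat
- bracket_front (a point): Middle of the floor of the front U bracket, 135 mm from the spindle axis towards the machine's -x, 132 mm above the bench. The bracket stands on an upright 14 mm thick (machine x) and 46 mm wide; its two cheeks rise to 162 mm above the bench, 29 mm apart inside; open on top and at both ends
- bracket_rear (a point): The same for the rear U bracket, 135 mm from the spindle axis towards the machine's +x
- bar: Yellow square guard bar, 310 x 24 x 24 mm, 0.35 kg, black end caps. Origin at its middle, x along its length. At the start it lies in the two U brackets over the spindle, resting on the bracket floors (its underside 132 mm, its top 156 mm above the bench) with 2.5 mm free play to each cheek
- bar_end_a (a point): Centre of the bar's end face at its own +x end
- bar_end_b (a point): Centre of the bar's end face at its own -x end
- mat: Terracotta leather bench mat, fixed, 360 (x) x 90 (y) x 4 mm thick. Origin at the centre of its underside, on the bench
- carrier: Carrier plate, 0.55 kg: dark disc 220 mm across, 10 mm thick, with an upright aluminium hub 44 x 44 mm (sides square to its x and y), top 60 mm above the underside. Origin: centre of the underside, z up. Home when its underside lies on the spindle's seat face. Site carrier_bore tells of the splined bore
- carrier_bore (a point): Mouth of the carrier's splined bore, at the centre of its underside; axes as the carrier's. Bore right through plate and hub: six teeth 6 mm wide reaching in to 12.7 mm radius, grooves out to 17 mm; a groove along the carrier's x axis and every 60 degrees. It meshes every 60 degrees, where the grooves stand over the ribs, with about 4 degrees of play either way
- board: Big light wooden serving board, fixed, 250 (x) x 200 (y) x 10 mm, with a 70 mm handle towards -x; the spoon rests lie on it. Origin at the centre of its underside, on the bench
- sandblock: Bystander: cork sanding block 95 x 45 x 25 mm
- bowl: Bystander: dark wooden bowl, 110 mm across, 50 mm high
- oil: Bystander: amber bottle, 56 mm across, 130 mm high
- spoon: Bystander: wooden spoon, 200 mm long
- bay0 (a point): Centre of a bay on the carrier's upper face, 65.5 mm from its axis towards its +x; axes as the carrier's. Takes one spoon rest lengthwise along the radius between six brass stops 8 mm high, 6 mm thick: one at each end, two on each side (10 mm long, 24 mm in and out from the centre, so the middle of each long side is open), 3 mm play on every side
- bay1 (a point): Centre of a bay on the carrier's upper face, 65.5 mm from its axis towards its +y; axes as the carrier's. Takes one spoon rest lengthwise along the radius between six brass stops 8 mm high, 6 mm thick: one at each end, two on each side (10 mm long, 24 mm in and out from the centre, so the middle of each long side is open), 3 mm play on every side
- bay2 (a point): Centre of a bay on the carrier's upper face, 65.5 mm from its axis towards its -x; axes as the carrier's. Takes one spoon rest lengthwise along the radius between six brass stops 8 mm high, 6 mm thick: one at each end, two on each side (10 mm long, 24 mm in and out from the centre, so the middle of each long side is open), 3 mm play on every side
- bay3 (a point): Centre of a bay on the carrier's upper face, 65.5 mm from its axis towards its -y; axes as the carrier's. Takes one spoon rest lengthwise along the radius between six brass stops 8 mm high, 6 mm thick: one at each end, two on each side (10 mm long, 24 mm in and out from the centre, so the middle of each long side is open), 3 mm play on every side
- rest0: Wooden spoon rest 0 (not always present), 62 (x) x 32 (y) mm, 24 mm high at both ends and 18 mm in the saddle between them (the middle 30 mm of its length), 35 g. Origin at the centre of its underside
- rest1: Wooden spoon rest 1 (not always present), 62 (x) x 32 (y) mm, 24 mm high at both ends and 18 mm in the saddle between them (the middle 30 mm of its length), 35 g. Origin at the centre of its underside
- rest2: Wooden spoon rest 2 (not always present), 62 (x) x 32 (y) mm, 24 mm high at both ends and 18 mm in the saddle between them (the middle 30 mm of its length), 35 g. Origin at the centre of its underside
- rest3: Wooden spoon rest 3 (not always present), 62 (x) x 32 (y) mm, 24 mm high at both ends and 18 mm in the saddle between them (the middle 30 mm of its length), 35 g. Origin at the centre of its underside
Things that resemble listed ones, but are neither listed nor needed, are in the scene too. Leave any green look-alike of the rest3 alone.

How it is judged:
By the outcome, as a careful person would: the job done as asked, in the order asked, and still so for the second after the job is handed in, with the robot touching nothing.
Of rest0, rest1, rest2, rest3 only 2 to 4 are there at a start; the rules pass over those that are not, and their reading is None.
At some moment in a run one of rest0, rest1, rest2, rest3 may be knocked a few centimetres aside while the robot is not near it.
It also fails if it takes over 210 s, if anything falls off the work surface, if the arm or the gripper's body presses on something with over 40 N, if the wrist force passes 120 N, or if a joint passes its speed limit or range.

## Working session

There is one attempt and no reset: what is moved stays moved. The work goes in short steps, Python scripts to look and compute and a shell command to move; the robot and the scene stay as the last step left them, time stands still between calls to the robot, and variables do not carry over. Pictures are saved under pics/ and viewed, and the job is handed in when it is done.

```bash
ls; mkdir -p pics
python3 - <<'E'
from plant import bot
import cv2
for n in ("scene","top"):
    im=bot.capture(n); cv2.imwrite(f"pics/{n}0.png",im[:,:,::-1])
    c=bot.calibration(n); print(n,c)
o=bot.get_obs(); print(o, bot.tcp_to_grasp)
E
```

```text
pics
scene {'fx': 586.2093335443391, 'fy': 586.2093335443391, 'cx': 325.7832302465541, 'cy': 247.62335327657192, 'cam_to_world': array([[ 8.63302163e-01,  3.21351358e-01, -3.89156370e-01,
         1.17479320e+03],
       [ 5.04641365e-01, -5.60058149e-01,  6.57017474e-01,
        -1.03642708e+03],
       [-6.81673833e-03, -7.63589008e-01, -6.45666600e-01,
         1.06664686e+03],
       [ 0.00000000e+00,  0.00000000e+00,  0.00000000e+00,
         1.00000000e+00]])}
top {'fx': 453.46945038284014, 'fy': 453.46945038284014, 'cx': 313.9503824740963, 'cy': 243.31750164570738, 'cam_to_world': array([[ 2.20269056e-02, -9.92889513e-01,  1.16983891e-01,
         4.57156918e+02],
       [-9.99730434e-01, -2.10159224e-02,  9.86870085e-03,
        -5.11867539e+01],
       [-7.34000521e-03, -1.17169733e-01, -9.93084779e-01,
         1.27415758e+03],
       [ 0.00000000e+00,  0.00000000e+00,  0.00000000e+00,
         1.00000000e+00]])}
{'time': 0.1, 'joint_positions': array([-1.40499304e+00,  3.42639787e-01,  1.52490180e+00, -1.96553219e-05,
        1.27539463e+00, -1.45972147e-01]), 'dq': array([ 0.00024563, -0.00242292, -0.00209754,  0.00121238,  0.00071531,
       -0.00306082]), 'tau': array([ 1.53541940e-03, -4.32005882e+01, -2.44693869e+01,  7.20076030e-02,
        5.26431471e-02, -4.73461262e-05]), 'tool_pos': array([ 161.01359167, -499.32817677,  226.1282118 ]), 'tcp_rot': array([-3.14026064e+00, -1.76831778e-04,  3.11781054e-01]), 'contact_force': array([-0.36247617, -0.71231475,  0.21837877]), 'moment': array([-0.00311013, -0.03895849,  0.02654553]), 'grip_width': 91.7428206130495} 18.8
```

View pics/scene0.png

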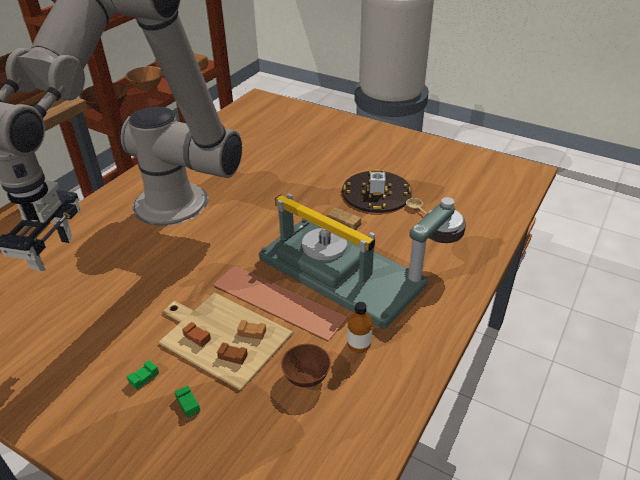

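View pics/top0.png

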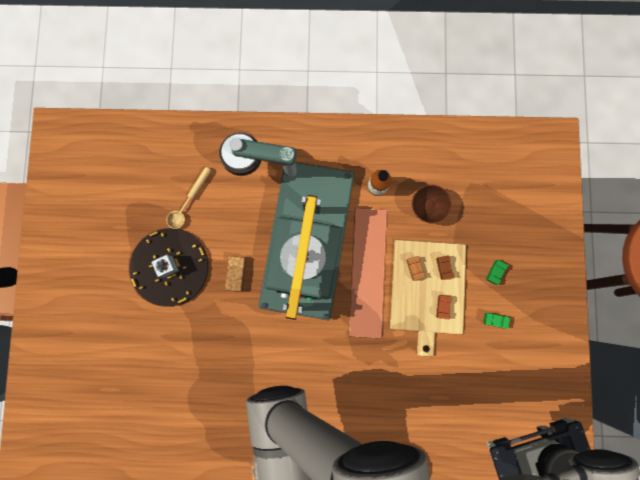

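The top view shows 3 rests on the board, around (417,268), (446,267) and (444,306). The two green look-alikes are off the board. The carrier is near (167,266), and the bar runs from (311,198) to (292,318). Next I'll enlarge crops.

```bash
cat > h.py <<'E'
from plant import bot
import numpy as np, cv2
from scipy.spatial.transform import Rotation as R
def ray(n,uv):
    c=bot.calibration(n);T=np.array(c["cam_to_world"])
    d=T[:3,:3]@np.array([(uv[0]-c["cx"])/c["fx"],(uv[1]-c["cy"])/c["fy"],1.]);return T[:3,3],d
def px(n,uv,z):
    o,d=ray(n,uv);return (o+d*(z-o[2])/d[2]).round(1)
def proj(n,p):
    c=bot.calibration(n);T=np.array(c["cam_to_world"])
    q=T[:3,:3].T@(np.array(p,float)-T[:3,3]);return np.array([c["fx"]*q[0]/q[2]+c["cx"],c["fy"]*q[1]/q[2]+c["cy"]])
def crop(im,x0,y0,x1,y1,s,f):
    c=cv2.resize(im[y0:y1,x0:x1],None,fx=s,fy=s,interpolation=cv2.INTER_CUBIC)
    for x in range((x0+9)//10*10,x1,10):
        cv2.putText(c,str(x),(int((x-x0)*s),8),0,.3,(255,255,255),1);cv2.line(c,(int((x-x0+.5)*s),10),(int((x-x0+.5)*s),14),(255,255,255),1)
    for y in range((y0+9)//10*10,y1,10):
        cv2.putText(c,str(y),(0,int((y-y0+.5)*s)+3),0,.3,(255,255,255),1);cv2.line(c,(22,int((y-y0+.5)*s)),(26,int((y-y0+.5)*s)),(255,255,255),1)
    cv2.imwrite(f,c[:,:,::-1])
def tri(a,b):
    (o1,d1),(o2,d2)=ray("scene",a),ray("top",b)
    A=np.c_[d1,-d2];t=np.linalg.lstsq(A,o2-o1,rcond=None)[0]
    p,q=o1+d1*t[0],o2+d2*t[1];return ((p+q)/2).round(1),np.linalg.norm(p-q).round(1)
def st():
    o=bot.get_obs();print("t",round(o["time"],2),"pos",o["tool_pos"].round(1),"rpy",np.degrees(o["tcp_rot"]).round(2),"F",o["contact_force"].round(1),"M",o["moment"].round(2),"w",round(o["grip_width"],1),"q",o["joint_positions"].round(2))
E
python3 - <<'E'
from h import *
t=cv2.imread("pics/top0.png")[:,:,::-1];s=cv2.imread("pics/scene0.png")[:,:,::-1]
crop(t,250,180,390,340,5,"pics/c1.png"); crop(t,120,220,260,310,5,"pics/c2.png"); crop(t,380,230,520,340,5,"pics/c3.png")
crop(s,250,180,410,300,5,"pics/c4.png"); crop(s,130,280,320,420,4,"pics/c5.png")
E
```

```text
(no output)
```

View pics/c1.png

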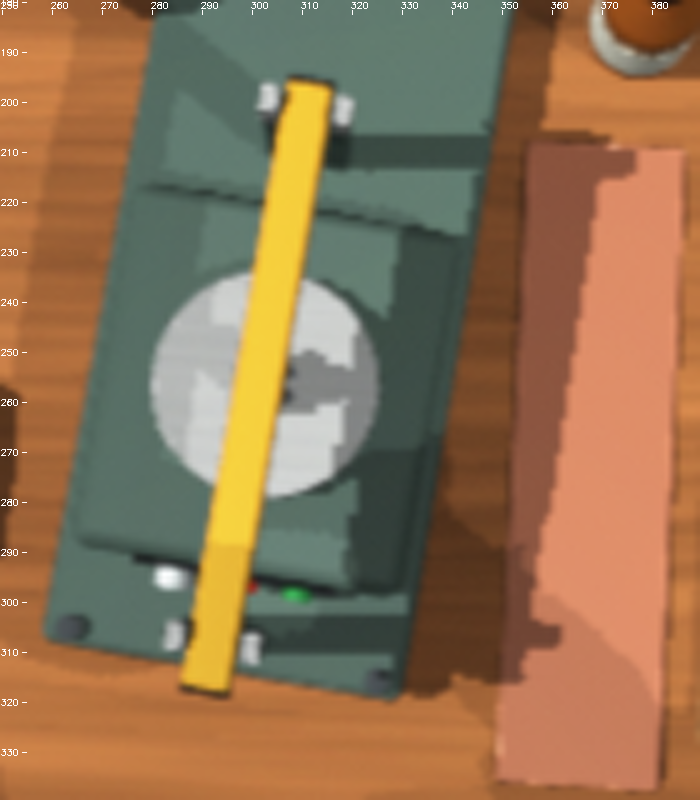

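View pics/c2.png

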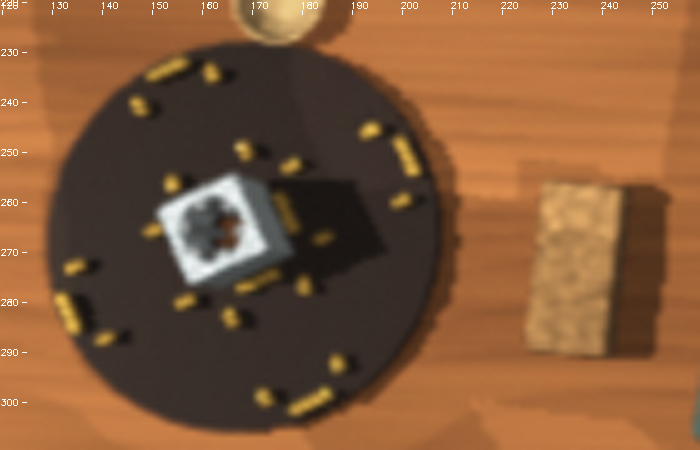

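View pics/c3.png

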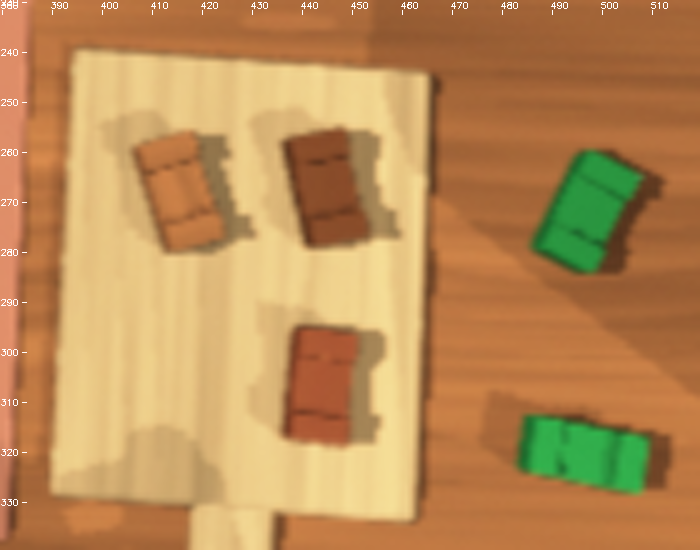

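View pics/c4.png

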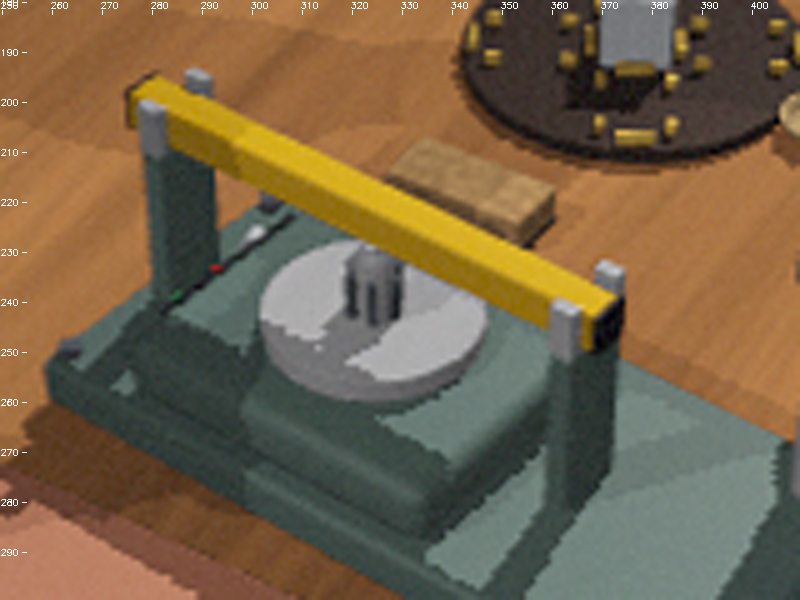

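View pics/c5.png

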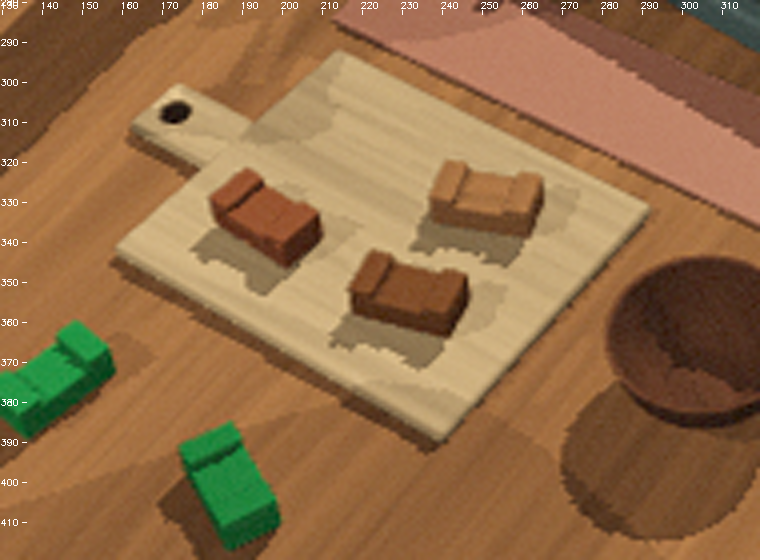

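Run:
```python
from h import *
f=lambda x0,y0,l:[(x0+a/5-.5,y0+b/5-.5) for a,b in l]
def mean(n,l,z,show=True):
    P=np.array([px(n,p,z) for p in l]);print(P[:,:2].tolist(),P.mean(0).round(1));return P
print("bar");P=mean("top",f(250,180,[(290,78),(331,84),(230,695),(180,688)]),156)
a=(P[0]+P[1])/2;b=(P[2]+P[3])/2;print(np.linalg.norm(a-b),np.degrees(np.arctan2(*(a-b)[1::-1])))
print("seat disc z80");mean("top",f(250,180,[(150,385),(380,385),(265,270),(265,498)]),80)
print("hub");P=mean("top",f(120,220,[(156,212),(238,173),(268,245),(188,284)]),60)
for i in range(4):
    d=P[(i+1)%4]-P[i];print(np.linalg.norm(d).round(1),np.degrees(np.arctan2(d[1],d[0])).round(1))
print("carrier disc z10");mean("top",f(120,220,[(48,225),(438,225)]),10);mean("top",f(120,220,[(240,40),(240,434)]),10)
print("endstops z18");mean("top",f(120,220,[(167,70),(407,157),(310,402),(67,312)]),18)
print("mat");P=mean("top",f(250,180,[(527,145),(685,148),(658,790),(497,780)]),4)
print("board");P=mean("top",f(380,230,[(74,47),(432,73),(413,522),(50,494)]),10)
for l in ([(135,150),(195,130),(225,240),(165,253)],[(282,140),(347,127),(370,238),(307,247)],[(293,327),(358,330),(350,445),(284,438)]):
    print("rest");P=mean("top",f(380,230,l),34)
    for i in range(4):
        d=P[(i+1)%4]-P[i];print(np.linalg.norm(d).round(1),np.degrees(np.arctan2(d[1],d[0])).round(1))
```

```text
bar
[[710.6, -21.2], [707.9, -41.9], [403.6, 0.8], [406.4, 25.3]] [557.1  -9.2 156. ]
307.50158129674713 -8.339589979142374
seat disc z80
[[560.8, 51.0], [563.4, -70.6], [623.5, -8.3], [502.5, -11.3]] [562.6  -9.8  80. ]
hub
[[540.6, 398.9], [562.6, 355.9], [524.1, 337.4], [502.3, 379.2]] [532.4 367.8  60. ]
48.3 -62.9
42.7 -154.3
47.1 117.5
43.1 27.2
carrier disc z10
[[535.4, 477.6], [540.1, 258.8]] [537.8 368.2  10. ]
[[642.3, 376.1], [422.0, 362.9]] [532.2 369.5  10. ]
endstops z18
[[623.3, 413.4], [577.2, 276.1], [440.5, 322.6], [486.9, 460.3]] [532.  368.1  18. ]
mat
[[708.9, -152.8], [709.1, -242.6], [349.9, -228.9], [353.3, -140.4]] [ 530.3 -191.2    4. ]
board
[[623.3, -263.8], [612.9, -464.0], [365.2, -449.4], [375.8, -251.0]] [ 494.3 -357.    10. ]
rest
[[564.0, -293.2], [575.7, -326.1], [515.9, -342.1], [508.1, -309.4]] [ 540.9 -317.7   34. ]
34.9 -70.4
61.9 -165.0
33.6 103.4
58.2 16.2
rest
[[571.2, -373.6], [579.1, -409.2], [518.7, -420.9], [513.0, -386.6]] [ 545.5 -397.6   34. ]
36.5 -77.5
61.5 -169.0
34.8 99.4
59.6 12.6
rest
[[469.5, -378.6], [468.7, -413.7], [407.0, -408.6], [409.9, -373.2]] [ 438.8 -393.5   34. ]
35.1 -91.3
61.9 175.3
35.5 85.3
59.8 -5.2
```

```bash
python3 -m inch '[39.6,49,0,0,0,-26.2,1, 39.6,49,0,0,0,-26.2,1, 39.6,49,0,0,0,-26.2,1, 39.6,49,0,0,0,-26.2,1, 39.6,49,0,0,0,-26.2,1]'; python3 -c "
from h import *
st()"
```

```text
time: 0.6
tool_pos: [313.4, -310.8, 226.3]
tcp_rot: [-3.14, 0.0, -0.147]
contact_force: [0.7, -0.6, -0.1]
grip_width: 91.9
t 0.6 pos [ 313.4 -310.8  226.3] rpy [-179.9     0.     -8.45] F [ 0.7 -0.6 -0.1] M [-0.   -0.04 -0.04] w 91.9 q [-0.96  0.19  1.74  0.    1.22  0.76]
```

```bash
python3 -m inch '[24.4,30.2,0,0,0,0.1,1, 24.4,30.2,0,0,0,0.1,1, 24.4,30.2,0,0,0,0.1,1, 24.4,30.2,0,0,0,0.1,1, 24.4,30.2,0,0,0,0.1,1]'
python3 - <<'E'
from h import *
im=bot.capture("scene"); crop(im,240,170,420,310,4,"pics/d1.png")
f=lambda l:[(250+a/5-.5,180+b/5-.5) for a,b in l]
# scene-view check of bar end tops from c4
print(px("scene",(280.5,194.6),156))
for p in [(711,-32,156),(402,13,156),(562.6,-9.8,120),(562.6,-9.8,80)]: print(p,proj("scene",p).round(1),proj("top",p).round(1))
E
```

```text
time: 1.1
tool_pos: [470.3, -115.9, 226.3]
tcp_rot: [-3.14, 0.0, -0.146]
contact_force: [1.2, -0.4, 0.4]
grip_width: 91.9
[408.3  20.6 156. ]
(711, -32, 156) [372. 241.] [311.8 195. ]
(402, 13, 156) [277.  195.4] [290.5 319. ]
(562.6, -9.8, 120) [324.3 228.8] [302.  254.9]
(562.6, -9.8, 80) [324.4 240.7] [302.5 256.3]
```

View pics/d1.png

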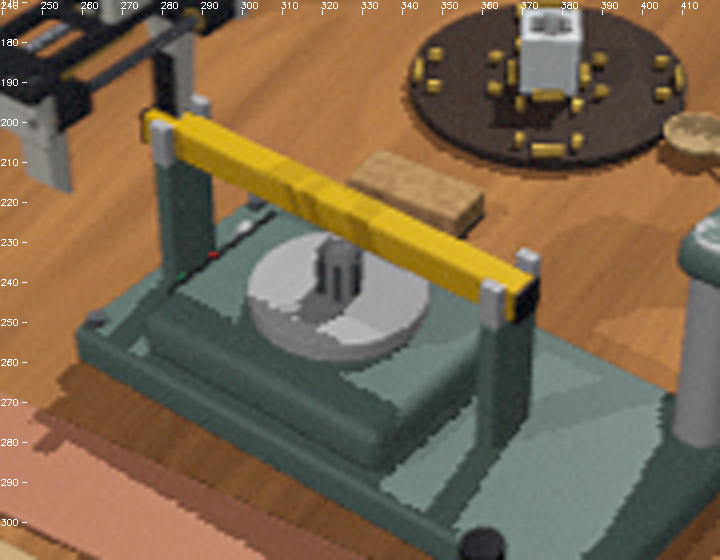

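```bash
python3 -m inch '[8.7,10.7,0,0,0,0.1,1, 8.7,10.7,0,0,0,0.1,1, 8.7,10.7,0,0,0,0.1,1, 8.7,10.7,-2,0,0,0.1,1, 8.7,10.7,-4,0,0,0.1,1]'
python3 - <<'E'
from h import *
st()
im=bot.capture("scene"); crop(im,240,150,420,290,4,"pics/d2.png")
im=bot.capture("top"); crop(im,240,170,400,330,4,"pics/d3.png")
E
```

```text
time: 1.65
tool_pos: [561.6, -1.7, 185.4]
tcp_rot: [-3.136, -0.002, -0.137]
contact_force: [-0.2, 0.7, -0.7]
grip_width: 91.7
t 1.65 pos [561.6  -1.7 185.4] rpy [-1.7968e+02 -1.4000e-01 -7.8400e+00] F [-0.2  0.7 -0.7] M [-0.01  0.06 -0.08] w 91.7 q [-0.14  0.44  1.49  0.01  1.21  1.56]
```

View pics/d2.png

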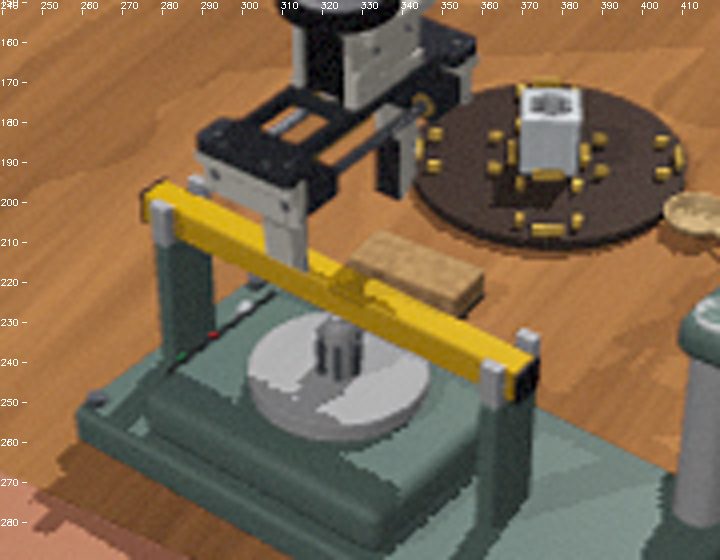

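View pics/d3.png

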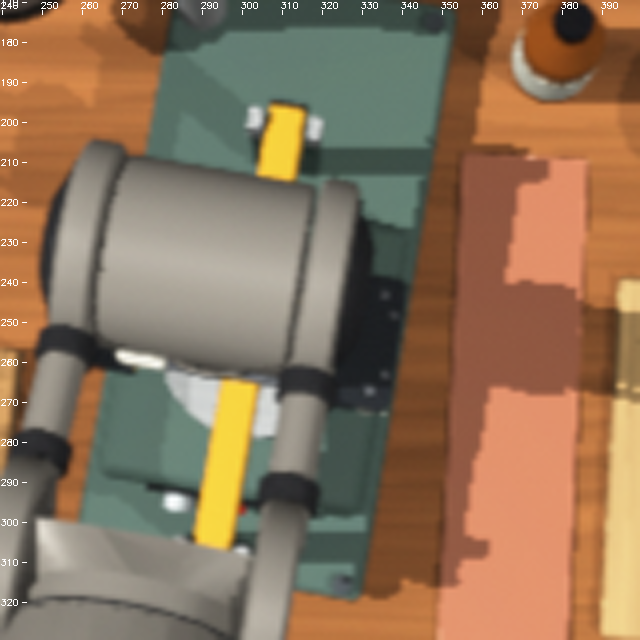

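```bash
python3 -c "
from h import *
st()"; python3 -m inch '[-0.4,-0.7,0,0,0,-0.4,1, -0.4,-0.7,-1,0,0,-0.4,1, -0.4,-0.7,-2,0,0,-0.4,1, -0.4,-0.7,-2,0,0,-0.4,1, -0.4,-0.7,-2,0,0,-0.4,1]'; python3 -c "
from h import *
st()"
```

```text
t 1.75 pos [559.2  -2.5 183.2] rpy [-179.68    0.25   -7.96] F [-0.1  0.5 -0.4] M [0.04 0.06 0.03] w 91.8 q [-0.14  0.44  1.49  0.01  1.21  1.56]
time: 2.25
tool_pos: [555.2, -9.7, 163.1]
tcp_rot: [-3.136, 0.005, -0.146]
contact_force: [-0.6, -0.7, -0.4]
grip_width: 91.7
t 2.25 pos [555.2  -9.7 163.1] rpy [-179.68    0.27   -8.37] F [-0.6 -0.7 -0.4] M [-0.   -0.   -0.02] w 91.7 q [-0.16  0.46  1.53  0.01  1.16  1.56]
```

```bash
python3 -m inch '[0.2,0,-1,-0.3,-0.3,0,1, 0.2,0,-2,-0.3,-0.3,0,1, 0.2,0,-2.8,-0.3,-0.3,0,1, 0.2,0,-2.8,-0.3,-0.3,0,1, 0.2,0,-2.8,-0.3,-0.3,0,1]'; python3 -c "
from h import *
st()
im=bot.capture('scene'); crop(im,240,150,420,290,4,'pics/d4.png')"
```

```text
time: 2.75
tool_pos: [557.1, -9.6, 134.8]
tcp_rot: [-3.14, -0.001, -0.146]
contact_force: [0.7, 0.4, -0.2]
grip_width: 91.9
t 2.75 pos [557.1  -9.6 134.8] rpy [-1.7993e+02 -3.0000e-02 -8.3700e+00] F [ 0.7  0.4 -0.2] M [0.02 0.01 0.08] w 91.9 q [-0.16  0.49  1.57  0.    1.09  1.56]
```

View pics/d4.png

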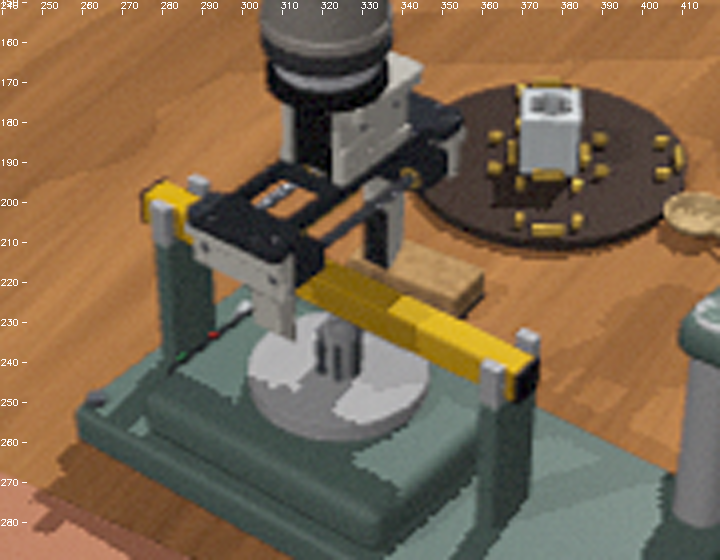

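Fingers straddle the bar at its middle. Closing.

```bash
python3 -m inch '[0,0,0,0,0,0,-1, 0,0,0,0,0,0,-1, 0,0,0,0,0,0,-1, 0,0,0,0,0,0,-1, 0,0,0,0,0,0,-1]'; python3 -c "
from h import *
st()"
```

```text
time: 3.3
tool_pos: [557.4, -9.7, 135.2]
tcp_rot: [-3.14, -0.002, -0.146]
contact_force: [-0.3, -0.2, -0.3]
grip_width: 56.3
t 3.3 pos [557.4  -9.7 135.2] rpy [-1.7993e+02 -9.0000e-02 -8.3700e+00] F [-0.3 -0.2 -0.3] M [0.01 0.03 0.03] w 56.3 q [-0.16  0.49  1.57  0.    1.09  1.56]
```

```bash
python3 -m inch '[0,0,0,0,0,0,-1, 0,0,0,0,0,0,-1, 0,0,0,0,0,0,-1, 0,0,0,0,0,0,-1, 0,0,0,0,0,0,-1]'; python3 -c "
from h import *
st()"
```

```text
time: 3.8
tool_pos: [557.4, -9.6, 135.3]
tcp_rot: [-3.14, -0.002, -0.146]
contact_force: [0.7, 0.5, -0.5]
grip_width: 23.8
t 3.8 pos [557.4  -9.6 135.3] rpy [-1.7992e+02 -9.0000e-02 -8.3700e+00] F [ 0.7  0.5 -0.5] M [ 0.14  0.03 -0.  ] w 23.8 q [-0.16  0.49  1.57  0.    1.09  1.56]
```

```bash
python3 -m inch '[0,0,0.3,0,0,0,-1, 0,0,1,0,0,0,-1, 0,0,2,0,0,0,-1, 0,0,4,0,0,0,-1, 0,0,6,0,0,0,-1]';python3 -m inch '[0,0,0.3,0,0,0,-1, 0,0,0.5,0,0,0,-1, 0,0,0.5,0,0,0,-1, 0,0,0.5,0,0,0,-1, 0,0,0.5,0,0,0,-1]'; python3 -c "
from h import *
st()
im=bot.capture('scene'); crop(im,240,130,420,270,4,'pics/d5.png')"
```

```text
time: 4.3
tool_pos: [557.2, -9.6, 196.4]
tcp_rot: [-3.14, -0.001, -0.146]
contact_force: [0.0, -0.3, -2.4]
grip_width: 23.5
time: 4.8
tool_pos: [556.8, -9.5, 200.5]
tcp_rot: [-3.14, 0.0, -0.146]
contact_force: [-0.1, 0.1, -3.7]
grip_width: 23.7
t 4.8 pos [556.8  -9.5 200.5] rpy [-1.7992e+02  3.0000e-02 -8.3700e+00] F [-0.1  0.1 -3.7] M [ 0.04  0.03 -0.01] w 23.7 q [-0.16  0.42  1.48  0.    1.24  1.56]
```

View pics/d5.png

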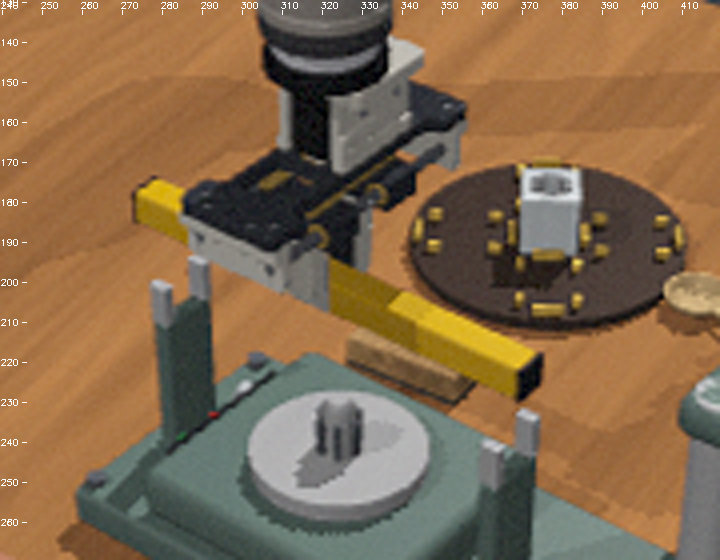

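```bash
python3 -m inch '[-2.6,-9,0,0,0,3,-1, -2.6,-14,0,0,0,6.3,-1, -2.6,-18.2,0,0,0,6.3,-1, -2.6,-18.2,0,0,0,6.3,-1, -2.6,-18.2,0,0,0,6.3,-1]'; python3 -c "
from h import *
st()
print(px('top',(383,176),130),px('top',(378,188),10))
im=bot.capture('top'); crop(im,240,170,400,340,4,'pics/d6.png')"
```

```text
time: 5.35
tool_pos: [530.3, -196.1, 200.1]
tcp_rot: [3.141, 0.0, -0.041]
contact_force: [1.2, 0.5, -2.8]
grip_width: 23.8
t 5.35 pos [ 530.3 -196.1  200.1] rpy [ 1.7999e+02  2.0000e-02 -2.3700e+00] F [ 1.2  0.5 -2.8] M [ 0.1   0.03 -0.01] w 23.8 q [-0.49  0.44  1.45 -0.    1.25  1.12]
[ 770.8 -214.3  130. ] [ 768.4 -217.3   10. ]
```

View pics/d6.png

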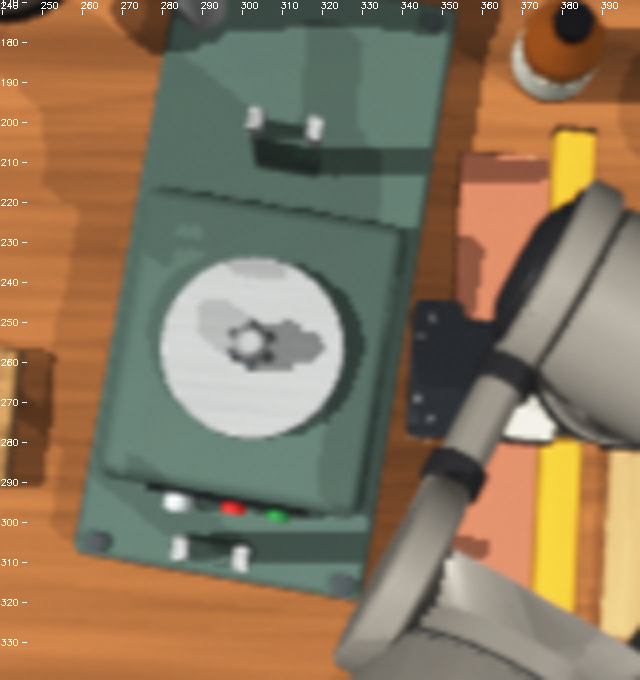

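```bash
python3 -m inch '[0,0.4,-4,0,0,0.2,-1, 0,0.4,-8,0,0,0.2,-1, 0,0.4,-12,0,0,0.2,-1, 0,0.4,-14,0,0,0.2,-1, 0,0.4,-14,0,0,0.2,-1]'; python3 -c "
from h import *
st()
im=bot.capture('top'); crop(im,240,170,440,340,4,'pics/d7.png')
im=bot.capture('scene'); crop(im,190,180,390,340,4,'pics/d8.png')"
```

```text
time: 5.9
tool_pos: [528.4, -187.2, 56.7]
tcp_rot: [-3.136, 0.008, -0.035]
contact_force: [-0.4, 0.7, -2.6]
grip_width: 23.9
t 5.9 pos [ 528.4 -187.2   56.7] rpy [-179.71    0.44   -2.02] F [-0.4  0.7 -2.6] M [0.07 0.03 0.03] w 23.9 q [-0.48  0.6   1.63  0.    0.93  1.13]
```

View pics/d7.png

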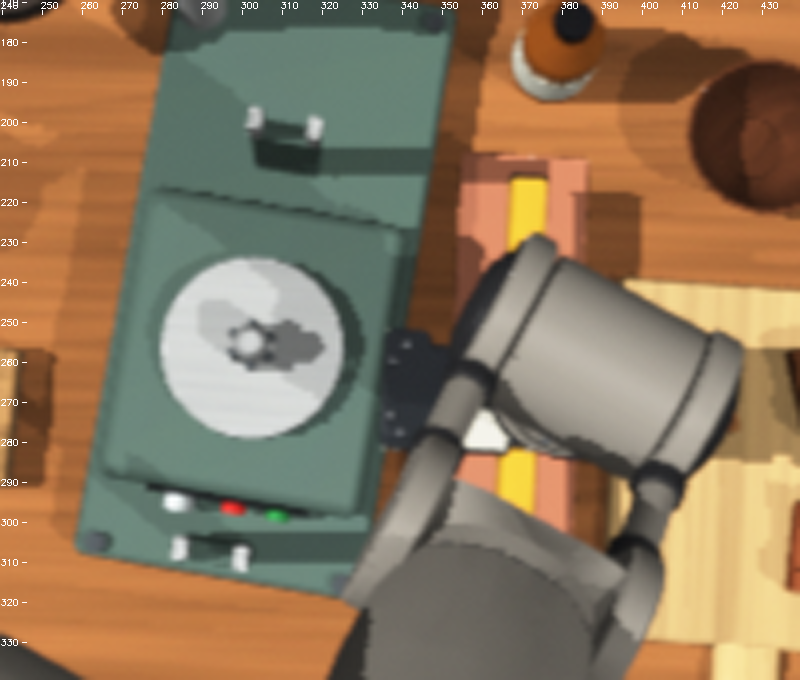

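View pics/d8.png

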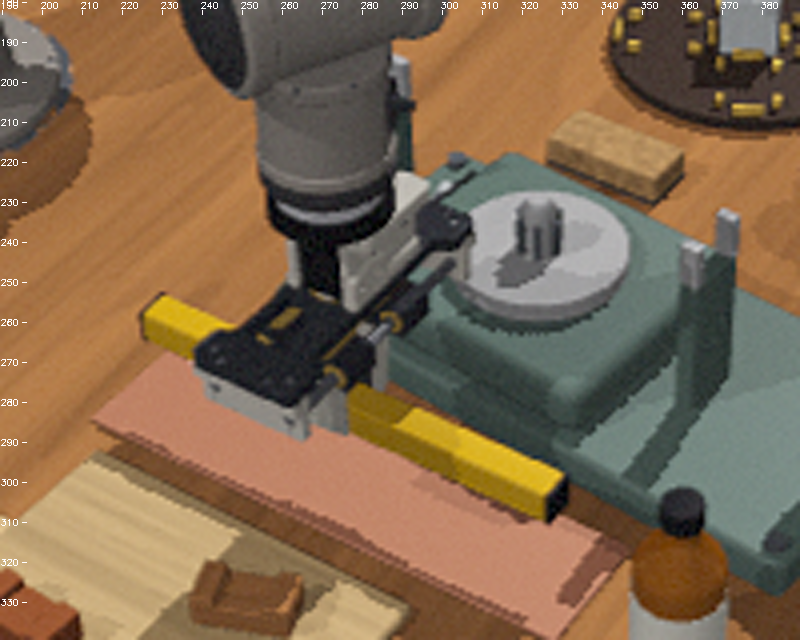

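```bash
python3 -m inch '[0.2,-0.4,-1,-0.3,-0.4,0,-1, 0.2,-0.4,-2,-0.3,-0.4,0,-1, 0.2,-0.4,-3,-0.3,-0.4,0,-1, 0.2,-0.4,-4,-0.3,-0.4,0,-1, 0.2,-0.4,-4.3,-0.3,-0.4,0,-1]'; python3 -m inch '[0,0,-0.1,0,0,0,-1, 0,0,-0.2,0,0,0,-1, 0,0,-0.3,0,0,0,-1, 0,0,-0.4,0,0,0,-1, 0,0,-0.4,0,0,0,-1]';python3 -c "
from h import *
st()"
```

```text
time: 6.5
tool_pos: [532.1, -192.5, 15.9]
tcp_rot: [3.139, -0.004, -0.036]
contact_force: [0.3, 0.8, -2.9]
grip_width: 23.3
time: 7.0
tool_pos: [532.2, -192.6, 12.1]
tcp_rot: [3.139, -0.005, -0.036]
contact_force: [0.9, 0.2, -2.3]
grip_width: 23.5
t 7.0 pos [ 532.2 -192.6   12.1] rpy [179.87  -0.26  -2.05] F [ 0.9  0.2 -2.3] M [0.02 0.   0.  ] w 23.5 q [-0.48  0.66  1.65 -0.    0.82  1.12]
```

```bash
python3 -m inch '[0,0,-0.1,0.1,0.2,0,-1, 0,0,-0.2,0.1,0.2,0,-1, 0,0,-0.3,0.1,0.2,0,-1, 0,0,-0.4,0.1,0.2,0,-1, 0,0,-0.4,0.1,0.2,0,-1]';python3 -c "
from h import *
st()"
```

```text
time: 7.5
tool_pos: [532.0, -192.5, 7.9]
tcp_rot: [3.141, -0.001, -0.036]
contact_force: [-0.1, -0.8, -3.6]
grip_width: 23.8
t 7.5 pos [ 532.  -192.5    7.9] rpy [ 1.7997e+02 -4.0000e-02 -2.0400e+00] F [-0.1 -0.8 -3.6] M [0.07 0.05 0.03] w 23.8 q [-0.48  0.67  1.65 -0.    0.82  1.12]
```

```bash
python3 -m inch '[0,0,-0.05,0,0,0,-1, 0,0,-0.1,0,0,0,-1, 0,0,-0.1,0,0,0,-1, 0,0,-0.1,0,0,0,-1, 0,0,-0.1,0,0,0,-1]';python3 -c "
from h import *
st()"
```

```text
time: 8.0
tool_pos: [532.1, -192.5, 7.3]
tcp_rot: [3.141, -0.001, -0.036]
contact_force: [-2.0, 2.2, 4.1]
grip_width: 23.5
t 8.0 pos [ 532.1 -192.5    7.3] rpy [ 1.7996e+02 -5.0000e-02 -2.0400e+00] F [-2.   2.2  4.1] M [0.22 0.42 0.09] w 23.5 q [-0.48  0.67  1.65 -0.    0.82  1.12]
```

```bash
python3 -m inch '[0,0,0,0,0,0,0, 0,0,0,0,0,0,0, 0,0,0,0,0,0,0, 0,0,0,0,0,0,0, 0,0,0,0,0,0,0]';python3 -m inch '[0,0,2,0,0,0,0, 0,0,4,0,0,0,0, 0,0,8,0,0,0,0, 0,0,12,0,0,0,0, 0,0,16,0,0,0,0]';python3 -c "
from h import *
st()"
```

```text
time: 8.5
tool_pos: [532.1, -192.5, 7.2]
tcp_rot: [3.141, -0.001, -0.036]
contact_force: [-0.5, 0.3, -0.2]
grip_width: 46.1
time: 9.0
tool_pos: [531.9, -192.4, 168.6]
tcp_rot: [3.141, -0.001, -0.036]
contact_force: [0.7, -0.8, 0.2]
grip_width: 46.1
t 9.0 pos [ 531.9 -192.4  168.6] rpy [ 1.7997e+02 -3.0000e-02 -2.0400e+00] F [ 0.7 -0.8  0.2] M [ 0.01 -0.03 -0.03] w 46.1 q [-0.48  0.47  1.5  -0.    1.18  1.12]
```

```bash
python3 -m inch '[0,5,3,0,0,7,1, 0,10,3,0,0,14,1, 0,15,3,0,0,21,1, 0,20,3,0,0,28.3,1, 0,25,3,0,0,28.3,1]';python3 -m inch '[0,5,0,0,0,0,1, 0,10,0,0,0,0,1, 0,15,0,0,0,0,1, 0,20,0,0,0,0,1, 0,25,0,0,0,0,1]';python3 - <<'E'
from h import *
st()
t=bot.capture('top');crop(t,270,220,340,280,10,'pics/e1.png');crop(t,240,180,440,340,4,'pics/e2.png')
s=bot.capture('scene');crop(s,300,205,350,265,10,'pics/e3.png')
E
```

```text
time: 9.5
tool_pos: [531.6, 51.5, 198.9]
tcp_rot: [3.141, -0.001, 0.461]
contact_force: [0.5, 0.4, -0.5]
grip_width: 81.3
time: 10.0
tool_pos: [531.2, 301.7, 198.9]
tcp_rot: [3.141, -0.001, 0.462]
contact_force: [0.5, -0.7, -0.1]
grip_width: 91.8
t 10.0 pos [531.2 301.7 198.9] rpy [ 1.7995e+02 -7.0000e-02  2.6450e+01] F [ 0.5 -0.7 -0.1] M [ 0.01 -0.04 -0.05] w 91.8 q [ 0.39  0.52  1.32 -0.    1.3   1.5 ]
```

View pics/e1.png

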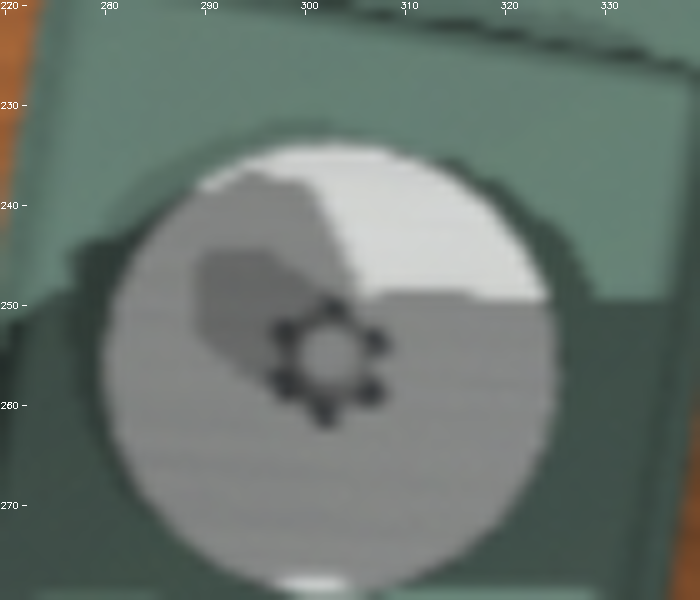

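View pics/e2.png

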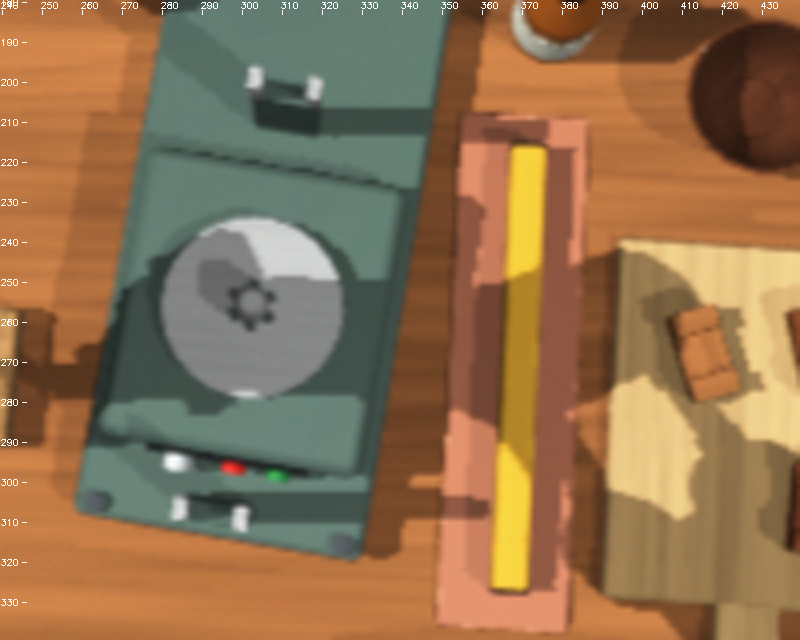

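View pics/e3.png

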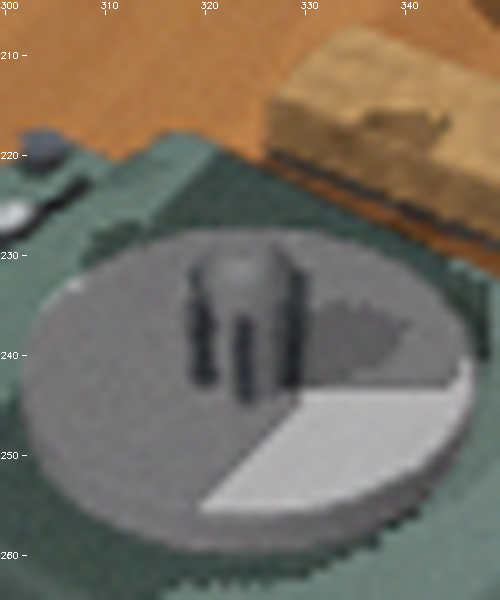

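Run:
```python
from h import *
l=[(335,305),(378,343),(371,393),(322,415),(285,385),(284,333)]
P=np.array([px('top',(270+a/10-.5,220+b/10-.5),106) for a,b in l]);c=P.mean(0);print(c)
d=P-c;print(np.linalg.norm(d[:,:2],axis=1).round(1));an=np.degrees(np.arctan2(d[:,1],d[:,0]));print(an.round(1),(an%60).round(1))
z=np.angle(np.exp(1j*np.radians(an*6)).mean())/np.radians(6);print("mean mod60",z%60)
# nose top
print("nose",px('top',(270+332/10-.5,220+353/10-.5),120))
# disc fit
for n,l in (("top",[(103,355),(552,320),(330,142),(330,590)]),):
    for p in l: print(px('top',(270+p[0]/10-.5,220+p[1]/10-.5),80))
f=lambda l:[px('top',(120+a/5-.5,220+b/5-.5),18) for a,b in l]
P=f([(167,70),(407,157),(310,402),(67,312)]);print([np.degrees(np.arctan2(*(P[i]-P[j])[1::-1])).round(2) for i,j in ((0,2),(1,3))])
mach=[(px('top',(240+a/4-.5,180+b/4-.5),162)) for a,b in [(254,77),(314,88),(178,506),(240,518)]]
print(mach,(mach[0]+mach[1])/2-(mach[2]+mach[3])/2,np.mean(mach,0))
m=(mach[0]+mach[1])/2-(mach[2]+mach[3])/2;print(np.degrees(np.arctan2(m[1],m[0])))
s=bot.capture('scene');crop(s,330,150,430,225,8,'pics/e4.png')
```

```text
[561.81666667 -10.48333333 106.        ]
[14.9 13.6 13.5 13.8 12.8 14. ]
[  -4.3  -67.1 -125.   173.8  118.5   58.1] [55.7 52.9 55.  53.8 58.5 58.1]
mean mod60 55.66746251731887
nose [563.  -11.6 120. ]
[564.8  50.3  80. ]
[576.6 -68.2  80. ]
[622.9  -8.3  80. ]
[504.1 -11.3  80. ]
[np.float64(26.41), np.float64(-63.88)]
[array([699.7, -10.3, 162. ]), array([693.5, -47.9, 162. ]), array([433.2,  29.3, 162. ]), array([426.8,  -8.6, 162. ])] [266.6  -39.45   0.  ] [563.3    -9.375 162.   ]
-8.417232789329777
```

View pics/e4.png

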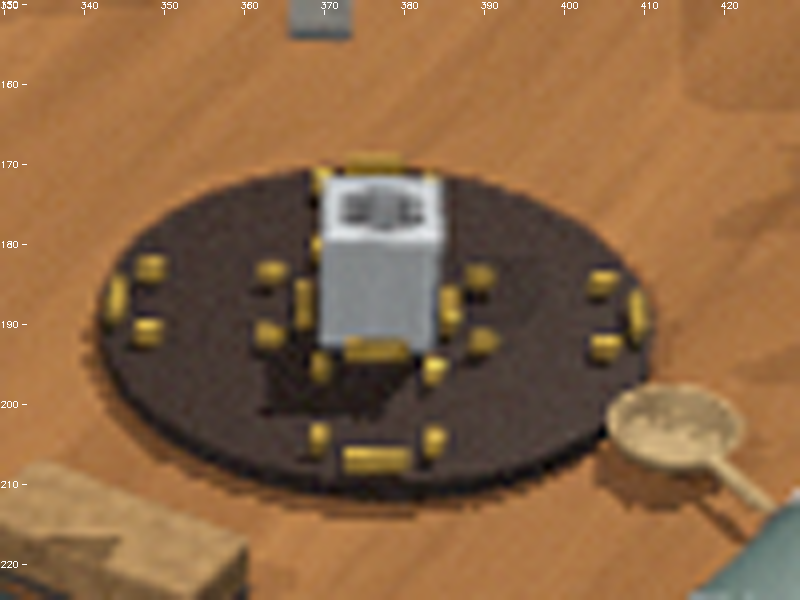

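Run:
```python
from h import *
t=cv2.imread("pics/top0.png")[:,:,::-1]
crop(t,145,248,185,282,18,"pics/e5.png")
for k in range(6):
  print([ (proj("top",(532.2+r*np.cos(a),368+r*np.sin(a),60))-[145,248]+.5)*18 for r,a in [(15,np.radians(26.3+60*k))]][0].round(), ((proj("top",(532.2+15*np.cos(np.radians(56.3+60*k)),368+15*np.sin(np.radians(56.3+60*k)),60))-[145,248]+.5)*18).round())
```

```text
[275. 229.] [234. 262.]
[215. 311.] [221. 362.]
[253. 402.] [301. 420.]
[353. 411.] [394. 377.]
[414. 328.] [406. 277.]
[375. 237.] [327. 220.]
```

View pics/e5.png

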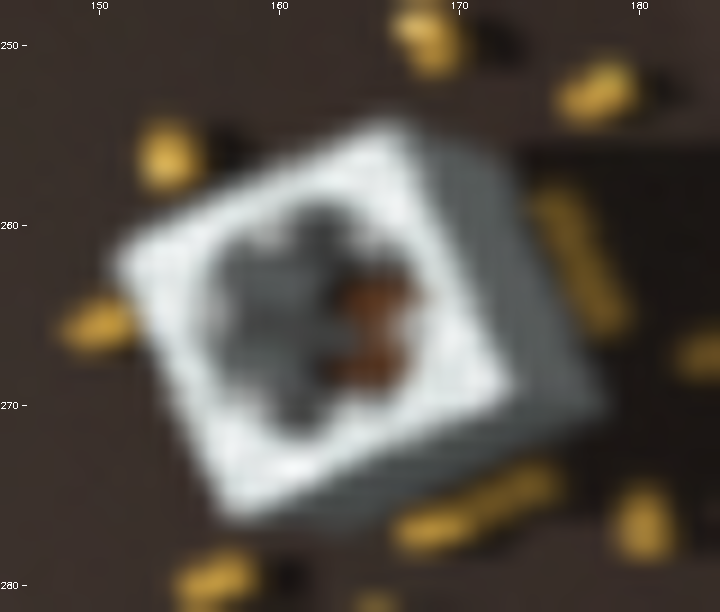

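```bash
python3 -c "
from h import *
st()";python3 -m inch '[0.1,6.6,0,0,0,-0.1,1, 0.1,6.6,-3,0,0,-0.1,1, 0.1,6.6,-7,0,0,-0.1,1, 0.1,6.6,-11,0,0,-0.1,1, 0.1,6.6,-11,0,0,-0.1,1]';python3 - <<'E'
from h import *
st()
s=bot.capture('scene');crop(s,320,110,440,210,6,'pics/f1.png')
E
```

```text
t 10.15 pos [530.6 302.6 198.2] rpy [ 1.7997e+02 -4.0000e-02  2.6710e+01] F [ 0.5 -0.9  0.3] M [-0.01 -0.04 -0.02] w 92.0 q [ 0.39  0.52  1.32 -0.    1.3   1.5 ]
time: 10.65
tool_pos: [528.4, 365.7, 82.4]
tcp_rot: [3.14, 0.011, 0.464]
contact_force: [0.1, 0.0, 0.0]
grip_width: 91.7
t 10.65 pos [528.4 365.7  82.4] rpy [179.94   0.65  26.56] F [0.1 0.  0. ] M [-0.    0.01 -0.02] w 91.7 q [ 0.49  0.69  1.34 -0.    1.12  1.59]
```

View pics/f1.png

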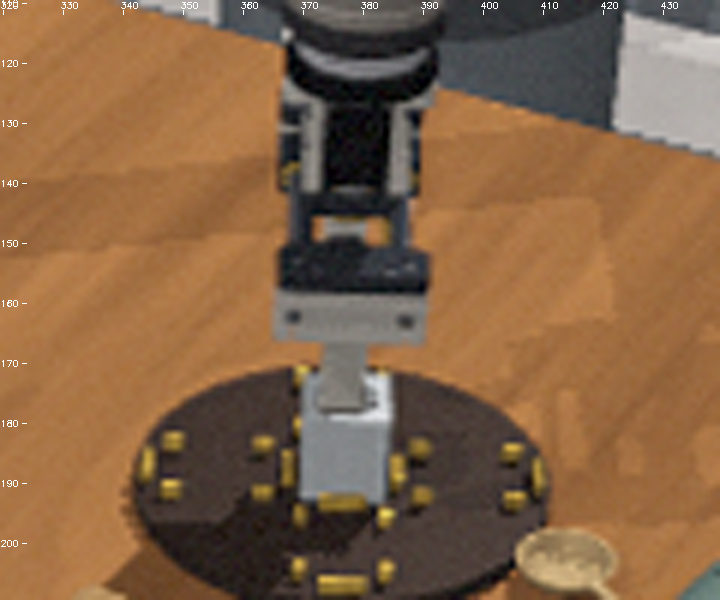

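```bash
python3 -m inch '[0.4,0.2,-1,0.3,-0.5,-0.2,1, 0.4,0.2,-3,0.3,-0.5,-0.2,1, 0.4,0.2,-5,0.3,-0.5,-0.2,1, 0.4,0.2,-5.6,0.3,-0.5,-0.2,1, 0.4,0.2,-5.6,0.3,-0.5,-0.2,1]';python3 - <<'E'
from h import *
st()
s=bot.capture('scene');crop(s,320,120,440,220,6,'pics/f2.png')
E
```

```text
time: 11.2
tool_pos: [535.0, 368.6, 30.7]
tcp_rot: [3.141, -0.006, 0.459]
contact_force: [-0.0, 0.1, 0.2]
grip_width: 91.9
t 11.2 pos [535.  368.6  30.7] rpy [179.99  -0.32  26.32] F [-0.   0.1  0.2] M [-0.06  0.03 -0.01] w 91.9 q [ 0.49  0.76  1.38 -0.    1.    1.6 ]
```

View pics/f2.png

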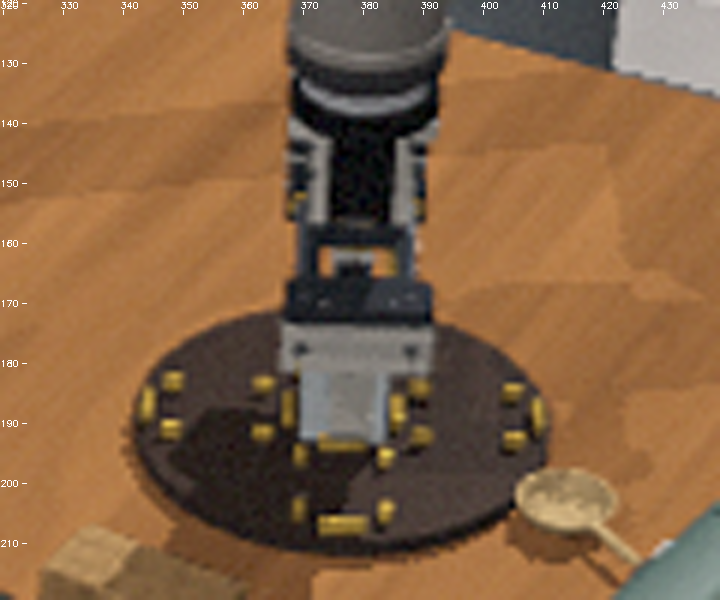

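```bash
python3 -c "
from h import *
st()";python3 -m inch '[-0.2,0,-0.3,0,0.2,0,1, -0.2,0,-0.3,0,0.2,0,1, -0.2,0,-0.3,0,0.2,0,1, -0.2,0,-0.3,0,0.2,0,-0.2, -0.2,0,-0.3,0,0.2,0,-0.2]';python3 - <<'E'
from h import *
st()
E
```

```text
t 11.25 pos [535.4 368.9  31.4] rpy [180.    -0.39  26.32] F [0.5 0.6 0.8] M [ 0.04  0.04 -0.03] w 92.0 q [ 0.49  0.76  1.38 -0.    1.    1.6 ]
time: 11.75
tool_pos: [533.5, 369.0, 28.6]
tcp_rot: [-3.14, -0.004, 0.46]
contact_force: [0.2, -0.0, 0.4]
grip_width: 80.0
t 11.75 pos [533.5 369.   28.6] rpy [-179.91   -0.23   26.33] F [ 0.2 -0.   0.4] M [-0.04 -0.04  0.05] w 80.0 q [0.49 0.76 1.38 0.   1.   1.6 ]
```

```bash
python3 -m inch '[-0.1,-0.1,-0.2,-0.1,0.2,0,-0.2, -0.1,-0.1,-0.2,-0.1,0.2,0,-0.2, -0.1,-0.1,-0.2,-0.1,0.2,0,-1, -0.1,-0.1,-0.2,-0.1,0.2,0,-1, -0.1,-0.1,-0.2,-0.1,0.2,0,-1]'; python3 -m inch '[0,0,0,0,0,0,-1, 0,0,0,0,0,0,-1, 0,0,0,0,0,0,-1, 0,0,0,0,0,0,-1, 0,0,0,0,0,0,-1]';python3 - <<'E'
from h import *
st()
E
```

```text
time: 12.25
tool_pos: [532.4, 368.1, 26.6]
tcp_rot: [-3.14, -0.0, 0.46]
contact_force: [-1.1, 1.7, 0.0]
grip_width: 44.0
time: 12.75
tool_pos: [532.4, 368.1, 26.6]
tcp_rot: [-3.14, -0.0, 0.46]
contact_force: [-0.6, 0.0, 0.2]
grip_width: 44.1
t 12.75 pos [532.4 368.1  26.6] rpy [-1.7991e+02 -1.0000e-02  2.6330e+01] F [-0.6  0.   0.2] M [-0.1  -0.02  0.08] w 44.1 q [0.49 0.76 1.38 0.   1.   1.6 ]
```

```bash
python3 -m inch '[0,0,1,0,0,0,-1, 0,0,4,0,0,0,-1, 0,0,8,0,0,0,-1, 0,0,12,0,0,0,-1, 0,0,16,0,0,0,-1]'; python3 -m inch '[0,-1,2,0,0,7,-1, 0,-3,2.5,0,0,14,-1, 1,-6,2.5,0,0,22,-1, 1,-9,2.5,0,0,30,-1, 1,-12,2.5,0,0,37,-1]';python3 - <<'E'
from h import *
st()
s=bot.capture('scene');crop(s,300,90,460,210,5,'pics/f3.png')
E
```

```text
time: 13.25
tool_pos: [531.7, 367.7, 187.8]
tcp_rot: [-3.14, 0.002, 0.459]
contact_force: [0.6, 1.3, -5.7]
grip_width: 44.2
time: 13.75
tool_pos: [541.1, 246.4, 212.5]
tcp_rot: [-3.139, 0.003, 1.111]
contact_force: [-0.3, 0.0, -5.2]
grip_width: 43.9
t 13.75 pos [541.1 246.4 212.5] rpy [-1.7984e+02  1.6000e-01  6.3650e+01] F [-0.3  0.  -5.2] M [-0.03 -0.11  0.01] w 43.9 q [ 0.3   0.48  1.34 -0.    1.32  0.76]
```

View pics/f3.png

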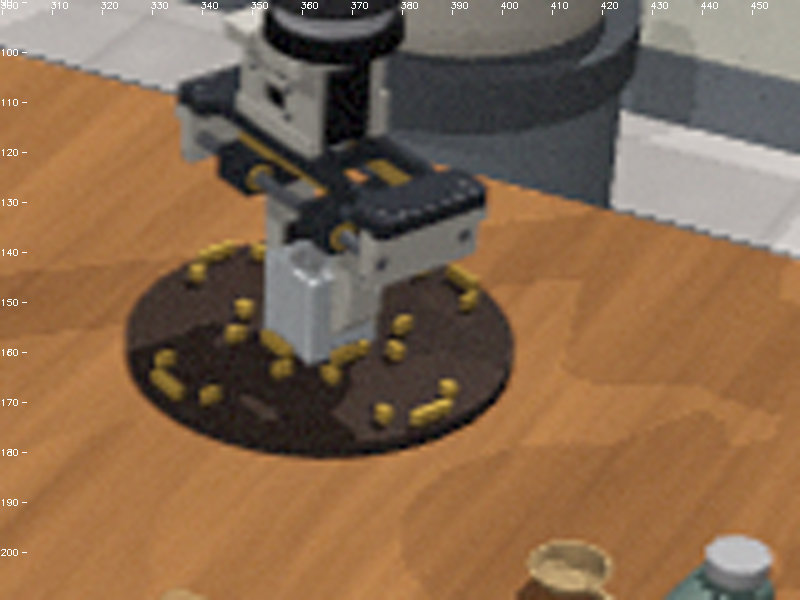

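```bash
python3 -m inch '[0.5,-5,0.2,0,0,7,-1, 1,-10,0.2,0,0,14,-1, 1.5,-15,0.2,0,0,22,-1, 2,-20,0.2,0,0,22,-1, 2.2,-24,0.2,0,0,22,-1]'; python3 -m inch '[0,-0.8,0,0,0,0,-1, 0,-1,0,0,0,0,-1, 0,-1,0,0,0,0,-1, 0,-1,0,0,0,0,-1, 0,-1,0,0,0,0,-1]';python3 - <<'E'
from h import *
st()
s=bot.capture('scene');crop(s,250,120,410,300,4,'pics/f4.png')
E
```

```text
time: 14.3
tool_pos: [562.8, -0.2, 214.5]
tcp_rot: [-3.139, 0.007, 1.499]
contact_force: [0.7, -0.6, -5.7]
grip_width: 43.9
time: 14.8
tool_pos: [562.7, -8.6, 214.6]
tcp_rot: [-3.139, 0.006, 1.501]
contact_force: [0.5, -0.4, -5.4]
grip_width: 44.0
t 14.8 pos [562.7  -8.6 214.6] rpy [-179.85    0.36   86.01] F [ 0.5 -0.4 -5.4] M [ 0.01 -0.1   0.01] w 44.0 q [-0.15  0.42  1.44 -0.01  1.29 -0.08]
```

View pics/f4.png

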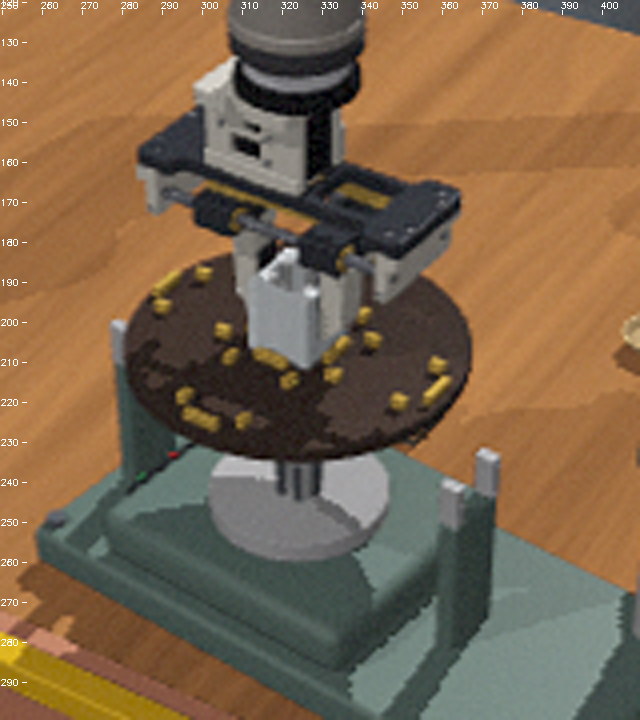

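```bash
python3 -m inch '[0,-0.15,-1,0.3,-0.2,-0.3,-1, 0,-0.15,-2.5,0.3,-0.2,-0.3,-1, 0,-0.15,-4,0.3,-0.2,-0.3,-1, 0,-0.15,-5.6,0.3,-0.2,-0.3,-1, 0,-0.15,-5.6,0.3,-0.2,-0.3,-1]'; python3 -m inch '[0,0,0,0,0,0,-1, 0,0,0,0,0,0,-1, 0,0,0,0,0,0,-1, 0,0,0,0,0,0,-1, 0,0,0,0,0,0,-1]';python3 - <<'E'
from h import *
st()
s=bot.capture('top');crop(s,230,180,390,340,4,'pics/f5.png')
s=bot.capture('scene');crop(s,250,150,410,300,4,'pics/f6.png')
E
```

```text
time: 15.35
tool_pos: [560.9, -9.6, 155.7]
tcp_rot: [-3.137, 0.0, 1.496]
contact_force: [-0.7, 0.2, -5.9]
grip_width: 43.8
time: 15.85
tool_pos: [561.1, -9.7, 156.2]
tcp_rot: [-3.138, 0.0, 1.496]
contact_force: [0.4, 0.1, -5.7]
grip_width: 43.8
t 15.85 pos [561.1  -9.7 156.2] rpy [-1.7977e+02  2.0000e-02  8.5730e+01] F [ 0.4  0.1 -5.7] M [-0.06 -0.06  0.01] w 43.8 q [-0.15  0.47  1.52 -0.    1.15 -0.08]
```

View pics/f5.png

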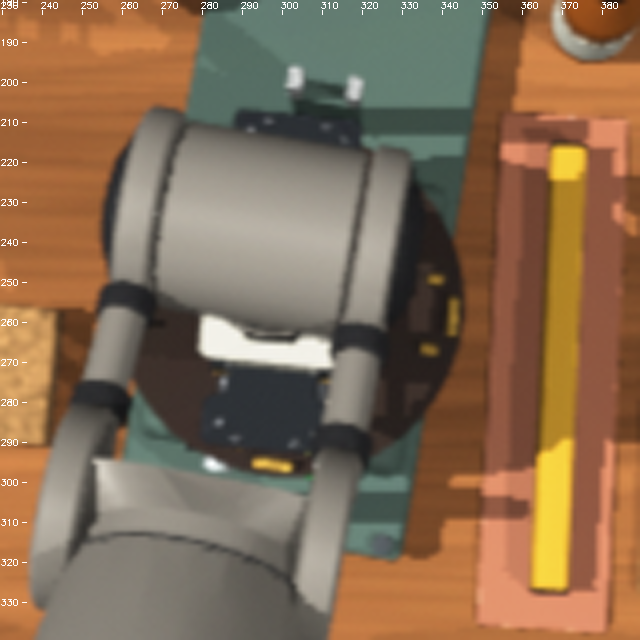

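View pics/f6.png

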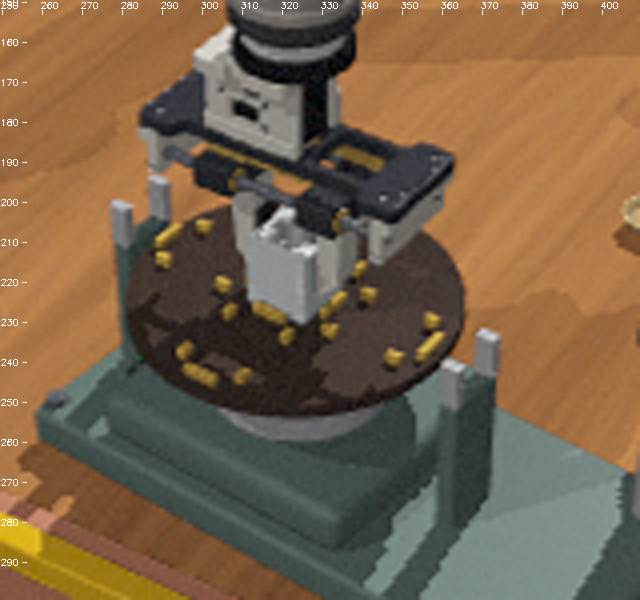

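Run:
```python
from h import *
for uv,a in (((342.75,258.75),-94.3),((297.25,295.75),175.7)):
    p=px('top',uv,147.6);a=np.radians(a);print(p,(p[:2]-102.5*np.array([np.cos(a),np.sin(a)])).round(1))
```

```text
[ 552.7 -112.6  147.6] [560.4 -10.4]
[458.7  -1.6 147.6] [560.9  -9.3]
```

```bash
python3 -m inch '[0.17,-0.05,0,0,-0.2,0,-1, 0.17,-0.05,-0.4,0,-0.2,0,-1, 0.17,-0.05,-0.8,0,-0.2,0,-1, 0.17,-0.05,-0.8,0,-0.2,0,-1, 0.17,-0.05,-0.8,0,-0.2,0,-1]'; python3 -c "
from h import *
st()"; python3 -m inch '[0,0,-0.1,0,0,0,-1, 0,0,-0.2,0,0,0,-1, 0,0,-0.3,0,0,0,-1, 0,0,-0.4,0,0,0,-1, 0,0,-0.5,0,0,0,-1]';python3 - <<'E'
from h import *
st()
E
```

```text
time: 16.45
tool_pos: [562.6, -10.2, 147.6]
tcp_rot: [-3.14, 0.0, 1.496]
contact_force: [-0.7, 0.1, -4.8]
grip_width: 43.8
t 16.45 pos [562.6 -10.2 147.6] rpy [-179.9     0.     85.72] F [-0.7  0.1 -4.8] M [-0.05 -0.14  0.03] w 43.8 q [-0.15  0.48  1.53 -0.    1.13 -0.08]
time: 16.95
tool_pos: [562.6, -10.1, 142.6]
tcp_rot: [-3.14, 0.0, 1.496]
contact_force: [0.3, 0.4, -6.5]
grip_width: 43.9
t 16.95 pos [562.6 -10.1 142.6] rpy [-179.91    0.     85.73] F [ 0.3  0.4 -6.5] M [-0.07 -0.11 -0.05] w 43.9 q [-0.15  0.49  1.54 -0.    1.12 -0.08]
```

Underside is at about 116, below the nose tip, with no contact. Continuing.

```bash
python3 -m inch '[0,0,-0.1,0,0,0,-1, 0,0,-0.2,0,0,0,-1, 0,0,-0.3,0,0,0,-1, 0,0,-0.4,0,0,0,-1, 0,0,-0.5,0,0,0,-1]';python3 - <<'E'
from h import *
st()
E
```

```text
time: 17.45
tool_pos: [562.6, -10.2, 137.5]
tcp_rot: [-3.14, 0.0, 1.496]
contact_force: [-0.3, -0.6, -5.6]
grip_width: 43.8
t 17.45 pos [562.6 -10.2 137.5] rpy [-1.7991e+02  1.0000e-02  8.5730e+01] F [-0.3 -0.6 -5.6] M [-0.03 -0.07 -0.02] w 43.8 q [-0.15  0.49  1.54 -0.    1.1  -0.08]
```

```bash
python3 -m inch '[0,0,-0.15,0,0,0,-1, 0,0,-0.3,0,0,0,-1, 0,0,-0.45,0,0,0,-1, 0,0,-0.6,0,0,0,-1, 0,0,-0.65,0,0,0,-1]';python3 - <<'E'
from h import *
st()
E
```

```text
time: 17.95
tool_pos: [562.5, -10.1, 130.8]
tcp_rot: [-3.14, 0.0, 1.496]
contact_force: [-1.1, 0.8, -6.1]
grip_width: 43.8
t 17.95 pos [562.5 -10.1 130.8] rpy [-179.89    0.     85.73] F [-1.1  0.8 -6.1] M [-0.   -0.06  0.04] w 43.8 q [-0.15  0.5   1.55 -0.    1.09 -0.08]
```

```bash
python3 -m inch '[0,0,-0.2,0,0,0,-1, 0,0,-0.4,0,0,0,-1, 0,0,-0.6,0,0,0,-1, 0,0,-0.8,0,0,0,-1, 0,0,-0.9,0,0,0,-1]';python3 - <<'E'
from h import *
st()
E
```

```text
time: 18.45
tool_pos: [562.4, -10.1, 121.5]
tcp_rot: [-3.139, -0.0, 1.496]
contact_force: [0.2, -0.1, -5.5]
grip_width: 43.9
t 18.45 pos [562.4 -10.1 121.5] rpy [-179.87   -0.     85.72] F [ 0.2 -0.1 -5.5] M [-0.05 -0.06 -0.02] w 43.9 q [-0.15  0.51  1.56 -0.    1.07 -0.08]
```

```bash
python3 -m inch '[0,0,-0.2,0,-0.1,0,-1, 0,0,-0.4,0,-0.1,0,-1, 0,0,-0.6,0,-0.1,0,-1, 0,0,-0.8,0,-0.1,0,-1, 0,0,-1,0,-0.1,0,-1]';python3 -m inch '[0,0,-0.1,0,0,0,-1, 0,0,-0.2,0,0,0,-1, 0,0,-0.3,0,0,0,-1, 0,0,-0.4,0,0,0,-1, 0,0,-0.4,0,0,0,-1]'
python3 - <<'E'
from h import *
st()
E
```

```text
time: 18.95
tool_pos: [562.4, -10.1, 111.4]
tcp_rot: [-3.141, -0.0, 1.496]
contact_force: [1.2, -0.4, -6.0]
grip_width: 43.9
time: 19.45
tool_pos: [562.4, -10.1, 107.2]
tcp_rot: [-3.141, -0.0, 1.496]
contact_force: [0.6, 0.4, -5.0]
grip_width: 44.3
t 19.45 pos [562.4 -10.1 107.2] rpy [-1.7996e+02 -1.0000e-02  8.5730e+01] F [ 0.6  0.4 -5. ] M [ 0.11 -0.13  0.  ] w 44.3 q [-0.15  0.53  1.58  0.    1.03 -0.08]
```

```bash
python3 -m inch '[0,0,-0.05,0,0,0,-1, 0,0,-0.1,0,0,0,-1, 0,0,-0.12,0,0,0,-1, 0,0,-0.15,0,0,0,-1, 0,0,-0.15,0,0,0,-1]'
python3 - <<'E'
from h import *
st()
E
```

```text
time: 19.95
tool_pos: [562.4, -10.0, 106.6]
tcp_rot: [3.142, -0.0, 1.496]
contact_force: [-4.7, 1.7, 5.0]
grip_width: 43.9
t 19.95 pos [562.4 -10.  106.6] rpy [ 1.800e+02 -1.000e-02  8.573e+01] F [-4.7  1.7  5. ] M [-0.03  0.49 -0.05] w 43.9 q [-0.15  0.53  1.58  0.    1.03 -0.08]
```

```bash
python3 -m inch '[0,0,0,0,0,0,0.5, 0,0,0,0,0,0,0.5, 0,0,0,0,0,0,0.5, 0,0,0,0,0,0,0.5, 0,0,0,0,0,0,0.5]'; python3 -m inch '[0,0,1,0,0,0,0.5, 0,0,4,0,0,0,0.5, 0,0,8,0,0,0,0.5, 0,0,12,0,0,0,0.5, 0,0,14,0,0,0,0.5]'
python3 - <<'E'
from h import *
st()
E
```

```text
time: 20.45
tool_pos: [562.5, -10.1, 106.6]
tcp_rot: [3.141, -0.0, 1.496]
contact_force: [0.2, -1.1, -0.6]
grip_width: 68.4
time: 20.95
tool_pos: [563.7, -10.2, 251.3]
tcp_rot: [3.135, 0.0, 1.496]
contact_force: [0.8, -0.2, 0.4]
grip_width: 68.7
t 20.95 pos [563.7 -10.2 251.3] rpy [1.7963e+02 2.0000e-02 8.5730e+01] F [ 0.8 -0.2  0.4] M [ 0.03 -0.12  0.01] w 68.7 q [-0.15  0.39  1.38  0.    1.36 -0.08]
```

```bash
python3 -m inch '[-0.5,-3,0,0,0,-8,0.5, -1,-6,0,0,0,-16,0.5, -1,-10,0,0,0,-24,0.5, -1.5,-14,0,0,0,-32,0.5, -1.5,-17,0,0,0,-40,0.5]'; python3 -m inch '[0,-3,0,0,0,-8,0.5, -0.5,-6,0,0,0,-16,0.5, -0.5,-9,0,0,0,-24,0.5, -0.5,-13.8,0,0,0,-30,0.5, -0.5,-13.8,0,0,0,-30,0.5]'
python3 - <<'E'
from h import *
st()
t=bot.capture('top');crop(t,240,180,400,340,4,'pics/g1.png')
s=bot.capture('scene');crop(s,120,280,320,430,4,'pics/g2.png');crop(s,250,180,410,300,5,'pics/g3.png')
E
```

```text
time: 21.45
tool_pos: [548.1, -182.4, 252.2]
tcp_rot: [3.134, 0.0, 0.791]
contact_force: [0.2, 0.1, -0.9]
grip_width: 69.0
time: 21.95
tool_pos: [542.1, -325.7, 252.1]
tcp_rot: [3.132, 0.001, 0.26]
contact_force: [0.1, -0.5, -0.3]
grip_width: 69.1
t 21.95 pos [ 542.1 -325.7  252.1] rpy [1.7944e+02 7.0000e-02 1.4920e+01] F [ 0.1 -0.5 -0.3] M [0.02 0.   0.03] w 69.1 q [-0.66  0.53  1.16 -0.01  1.45  0.65]
```

View pics/g1.png

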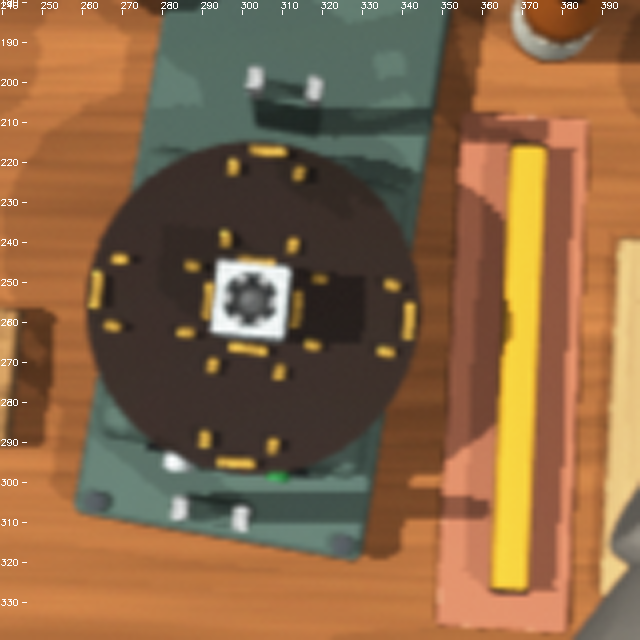

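View pics/g2.png

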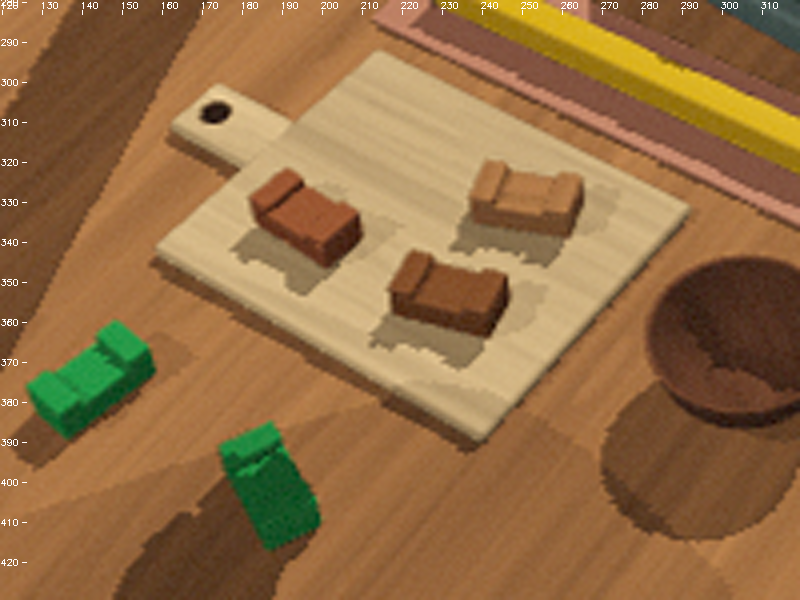

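View pics/g3.png

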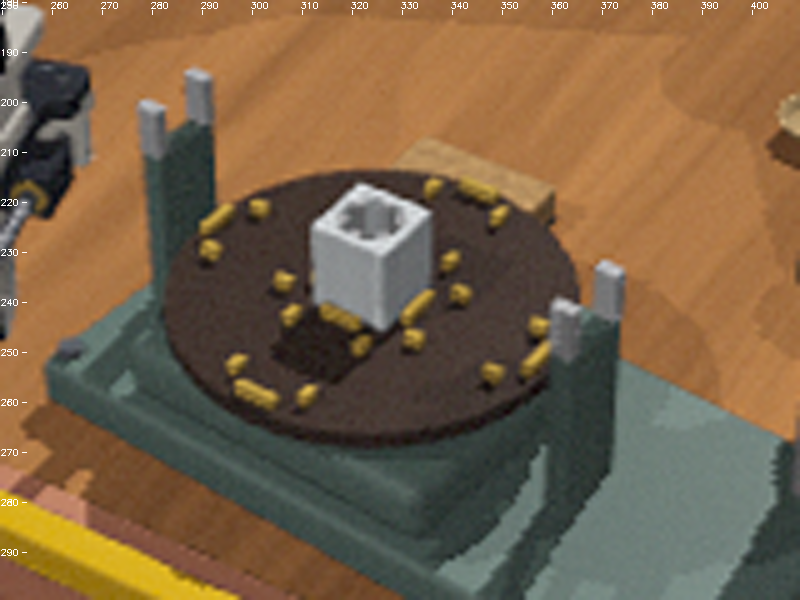

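Run:
```python
from h import *
f=lambda l,z:np.array([px('top',(240+a/4-.5,180+b/4-.5),z) for a,b in l])
P=f([(268,151),(408,321),(236,463),(96,289)],98);print(P.tolist(),P.mean(0))
Q=f([(257,261),(296,309),(248,349),(208,301)],98);print(Q.mean(0))
print([np.degrees(np.arctan2(*(P[i]-P[j])[1::-1])).round(2) for i,j in ((0,2),(3,1))],np.linalg.norm(P[0]-P[2]),np.linalg.norm(P[1]-P[3]))
H=f([(217,260),(292,267),(285,340),(210,332)],140);print("hub",H.mean(0))
t=bot.capture('top');crop(t,390,235,480,335,7,'pics/g4.png')
```

```text
[[664.3, -18.4, 98.0], [554.2, -112.0, 98.0], [460.1, -2.7, 98.0], [570.8, 91.6, 98.0]] [562.35  -10.375  98.   ]
[562.55  -10.575  98.   ]
[np.float64(-4.4), np.float64(85.34)] 204.8026611155235 204.27559815112522
hub [562.1  -11.15 140.  ]
```

View pics/g4.png

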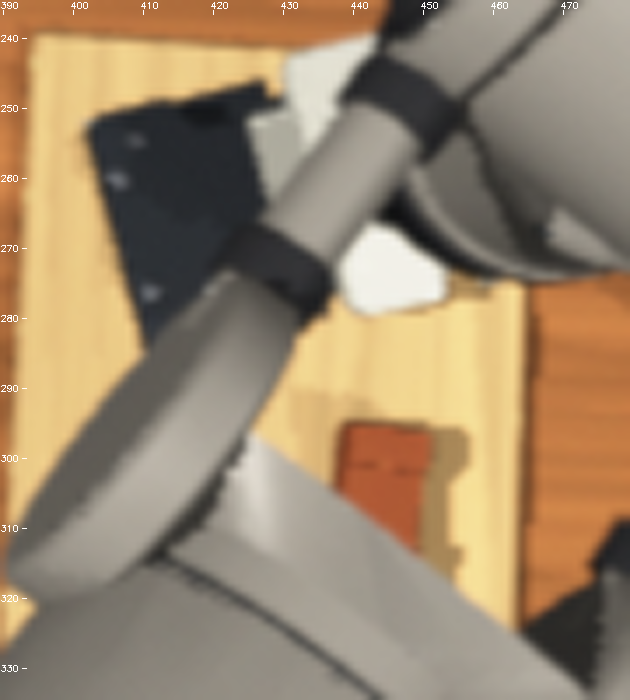

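```bash
python3 -c "
from h import *
st()"; python3 -m inch '[0,0.6,-4,0.5,0.1,0.6,0.2, 0,0.6,-8,0.5,0.1,0.6,0.2, 0,0.6,-12,0.5,0.1,0.6,0.2, 0,0.6,-16,0.5,0.1,0.6,0.2, 0,0.6,-18,0.5,0.1,0.6,0.2]'; python3 -m inch '[0,0,0,0,0,0,0.2, 0,0,0,0,0,0,0.2, 0,0,0,0,0,0,0.2, 0,0,0,0,0,0,0.2, 0,0,0,0,0,0,0.2]'
python3 - <<'E'
from h import *
st()
s=bot.capture('scene');crop(s,150,220,310,360,5,'pics/g5.png')
E
```

```text
t 22.1 pos [ 543.  -320.1  252.4] rpy [1.796e+02 2.000e-02 1.537e+01] F [-0.2 -0.2 -0.9] M [ 0.    0.01 -0.  ] w 68.8 q [-0.65  0.52  1.17 -0.    1.45  0.65]
time: 22.6
tool_pos: [541.8, -311.3, 69.4]
tcp_rot: [-3.135, 0.002, 0.281]
contact_force: [-0.4, 0.4, -0.5]
grip_width: 55.0
time: 23.1
tool_pos: [542.4, -311.6, 70.8]
tcp_rot: [-3.137, 0.001, 0.281]
contact_force: [0.4, 0.4, -0.6]
grip_width: 54.9
t 23.1 pos [ 542.4 -311.6   70.8] rpy [-1.7976e+02  6.0000e-02  1.6130e+01] F [ 0.4  0.4 -0.6] M [ 0.01  0.01 -0.03] w 54.9 q [-0.64  0.67  1.42  0.    1.05  0.64]
```

View pics/g5.png

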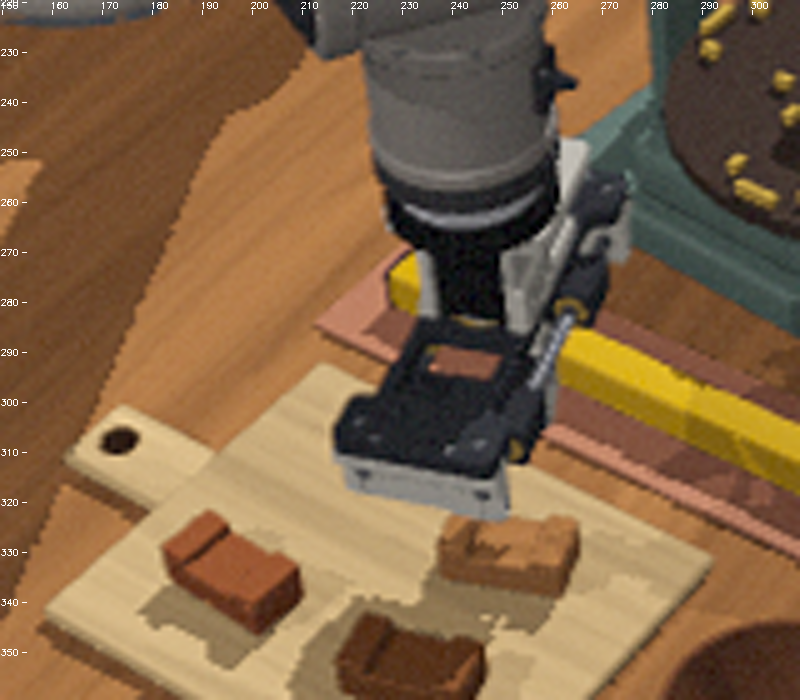

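```bash
python3 -m inch '[-0.1,-0.7,0,-0.2,0,-0.5,0.2, -0.1,-0.7,-2,-0.2,0,-0.5,0.2, -0.1,-0.7,-4,-0.2,0,-0.5,0.2, -0.1,-0.7,-5,-0.2,0,-0.5,0.2, -0.1,-0.7,-5.4,-0.2,0,-0.5,0.2]'; python3 -m inch '[0,0,0,0,0,0,0.2, 0,0,0,0,0,0,0.2, 0,0,0,0,0,0,0.2, 0,0,0,0,0,0,0.2, 0,0,0,0,0,0,0.2]'
python3 - <<'E'
from h import *
st()
s=bot.capture('scene');crop(s,180,250,310,360,6,'pics/g6.png')
E
```

```text
time: 23.65
tool_pos: [540.6, -318.6, 15.4]
tcp_rot: [-3.139, 0.004, 0.272]
contact_force: [-0.6, -0.1, -0.1]
grip_width: 55.1
time: 24.15
tool_pos: [540.9, -318.7, 16.0]
tcp_rot: [-3.14, 0.003, 0.272]
contact_force: [0.4, -1.2, -0.2]
grip_width: 55.2
t 24.15 pos [ 540.9 -318.7   16. ] rpy [-1.7989e+02  1.7000e-01  1.5600e+01] F [ 0.4 -1.2 -0.2] M [-0.05  0.04 -0.02] w 55.2 q [-0.65  0.75  1.45 -0.    0.95  0.65]
```

View pics/g6.png

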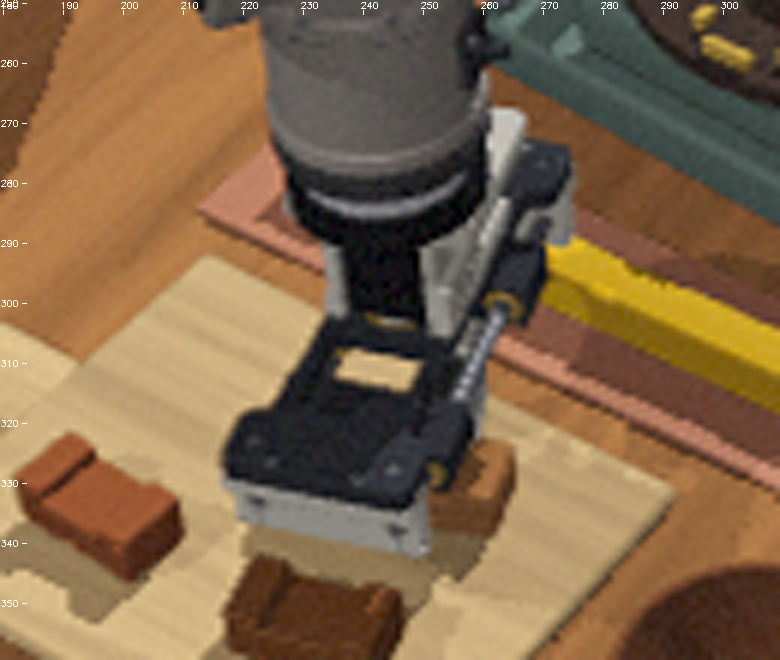

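Run:
```python
from h import *
print(proj('scene',(540.9,-318.7,28)))
def c(l,z):
    P=np.array([px('scene',(120+a/4-.5,280+b/4-.5),z) for a,b in l]);print(P.tolist(),P.mean(0))
c([(485,161),(583,173),(575,214),(470,195)],34)  # light rest top outline
```

```text
[250.66738681 326.73272896]
[[510.9, -316.6, 34.0], [567.1, -295.3, 34.0], [581.5, -324.1, 34.0], [519.5, -342.8, 34.0]] [ 544.75 -319.7    34.  ]
```

```bash
python3 -m inch '[0.1,0,-0.3,0,-0.1,0,0.2, 0.1,0,-0.3,0,-0.1,0,0.2, 0.1,0,-0.3,0,-0.1,0,-1, 0.1,0,-0.3,0,-0.1,0,-1, 0.1,0,-0.3,0,-0.1,0,-1]'; python3 -m inch '[0,0,0,0,0,0,-1, 0,0,0,0,0,0,-1, 0,0,0,0,0,0,-1, 0,0,0,0,0,0,-1, 0,0,0,0,0,0,-1]'
python3 - <<'E'
from h import *
st()
E
```

```text
time: 24.7
tool_pos: [541.9, -318.7, 12.8]
tcp_rot: [-3.14, 0.001, 0.272]
contact_force: [0.2, -0.8, 0.7]
grip_width: 35.7
time: 25.2
tool_pos: [541.8, -318.7, 12.8]
tcp_rot: [-3.14, 0.002, 0.272]
contact_force: [-0.2, 0.6, 0.2]
grip_width: 31.8
t 25.2 pos [ 541.8 -318.7   12.8] rpy [-1.799e+02  9.000e-02  1.560e+01] F [-0.2  0.6  0.2] M [-0.04 -0.    0.03] w 31.8 q [-0.65  0.75  1.45 -0.    0.94  0.65]
```

```bash
python3 -m inch '[0,0,1,0,0,0,-1, 0,0,4,0,0,0,-1, 0,0,8,0,0,0,-1, 0,0,12,0,0,0,-1, 0,0,16,0,0,0,-1]'; python3 -m inch '[1.5,4,1,0,0,-7,-1, 3,9,1,0,0,-14,-1, 4.5,14,1,0,0,-20,-1, 6,19,1,0,0,-20,-1, 7,23,1,0,0,-20,-1]'
python3 - <<'E'
from h import *
st()
s=bot.capture('scene');crop(s,240,140,400,300,5,'pics/g7.png')
E
```

```text
time: 25.7
tool_pos: [541.7, -318.6, 175.3]
tcp_rot: [-3.14, 0.001, 0.272]
contact_force: [-0.4, -0.8, -0.9]
grip_width: 31.9
time: 26.2
tool_pos: [612.0, -86.5, 186.3]
tcp_rot: [-3.14, 0.0, -0.077]
contact_force: [-0.0, -0.0, -0.5]
grip_width: 31.9
t 26.2 pos [612.  -86.5 186.3] rpy [-179.94    0.     -4.41] F [-0.  -0.  -0.5] M [-0.01 -0.02  0.06] w 31.9 q [-0.26  0.54  1.31  0.    1.29  1.38]
```

View pics/g7.png

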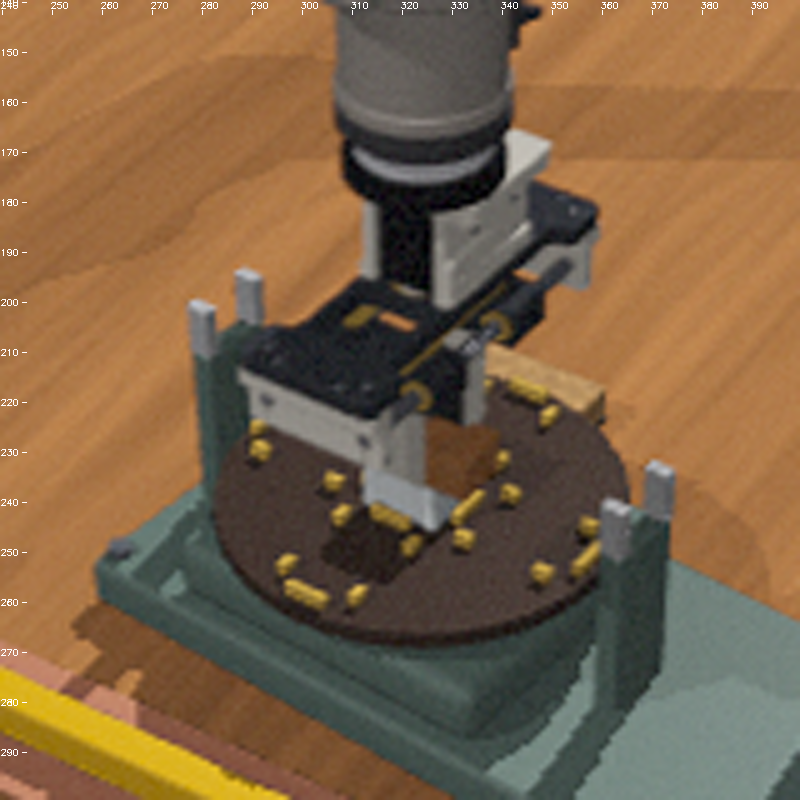

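Run:
```python
from h import *
st()
for sx,sy,z in ((31,16,207.5),(31,-16,207.5),(31,-16,183.5),(31,16,183.5)):
    ux=np.array([.997,-.077]);uy=np.array([.077,.997]);p=np.array([612,-86.5])+sx*ux+sy*uy
    q=proj('scene',(*p,z));print(((q-[240,140]+.5)*5).round())
print(px('scene',(240+499/5-.5,140+430/5-.5),207.5))
```

```text
t 26.25 pos [613.2 -78.9 186.3] rpy [-1.7969e+02 -2.0000e-02 -4.1100e+00] F [-0.3  5.3 -0.2] M [0.23 0.04 0.04] w 32.0 q [-0.25  0.54  1.31  0.01  1.29  1.39]
[503. 427.]
[465. 462.]
[465. 501.]
[502. 466.]
[643.7 -75.9 207.5]
```

```bash
python3 -m inch '[0.5,2,0,-0.2,0,-0.2,-1, 1.2,4,0,-0.2,0,-0.2,-1, 1.45,6.4,0,-0.2,0,-0.2,-1, 1.45,6.4,0,-0.2,0,-0.2,-1, 1.45,6.4,0,-0.2,0,-0.2,-1]'; python3 -m inch '[0,0,0,0,0,0,-1, 0,0,0,0,0,0,-1, 0,0,0,0,0,0,-1, 0,0,0,0,0,0,-1, 0,0,0,0,0,0,-1]'
python3 - <<'E'
from h import *
st()
E
```

```text
time: 26.75
tool_pos: [627.6, -14.9, 186.8]
tcp_rot: [-3.14, -0.001, -0.074]
contact_force: [-0.7, 0.0, 0.2]
grip_width: 31.9
time: 27.25
tool_pos: [627.6, -15.2, 186.7]
tcp_rot: [-3.14, -0.001, -0.075]
contact_force: [-0.1, 0.3, -0.6]
grip_width: 31.8
t 27.25 pos [627.6 -15.2 186.7] rpy [-1.7991e+02 -5.0000e-02 -4.2700e+00] F [-0.1  0.3 -0.6] M [-0.    0.02  0.02] w 31.8 q [-0.15  0.56  1.28  0.    1.3   1.5 ]
```

```bash
python3 -m inch '[0,0,-2,0,0,-0.1,-1, 0,0,-4,0,0,-0.1,-1, 0,0,-6,0,0,-0.1,-1, 0,0,-7.6,0,0,-0.1,-1, 0,0,-7.6,0,0,-0.1,-1]'; python3 -m inch '[0,0,0,0,0,0,-1, 0,0,0,0,0,0,-1, 0,0,0,0,0,0,-1, 0,0,0,0,0,0,-1, 0,0,0,0,0,0,-1]'
python3 - <<'E'
from h import *
st()
s=bot.capture('scene');crop(s,280,170,400,280,6,'pics/g8.png')
E
```

```text
time: 27.75
tool_pos: [626.1, -15.1, 108.2]
tcp_rot: [-3.14, 0.004, -0.076]
contact_force: [-0.0, 0.1, 0.4]
grip_width: 31.8
time: 28.25
tool_pos: [626.3, -15.1, 108.7]
tcp_rot: [-3.14, 0.003, -0.076]
contact_force: [-0.1, -0.1, -0.6]
grip_width: 31.9
t 28.25 pos [626.3 -15.1 108.7] rpy [-179.9     0.19   -4.37] F [-0.1 -0.1 -0.6] M [-0.01  0.02 -0.05] w 31.9 q [-0.15  0.63  1.38  0.    1.13  1.5 ]
```

View pics/g8.png

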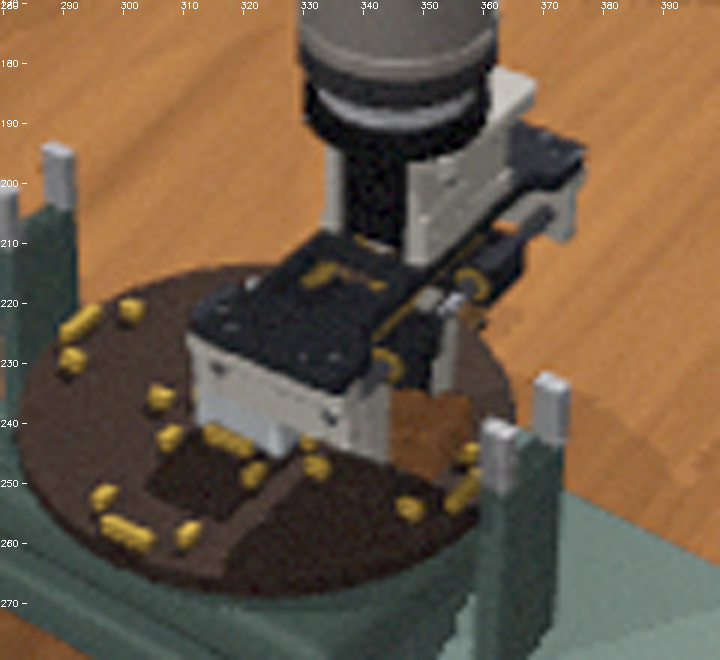

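```bash
python3 -m inch '[0.15,0,0,0,-0.2,0,-1, 0.15,0,-0.3,0,-0.2,0,-1, 0.15,0,-0.6,0,-0.2,0,-1, 0.15,0,-0.9,0,-0.2,0,-1, 0.15,0,-1.1,0,-0.2,0,-1]'; python3 -m inch '[0,0,-0.1,0,0,0,-1, 0,0,-0.2,0,0,0,-1, 0,0,-0.3,0,0,0,-1, 0,0,-0.35,0,0,0,-1, 0,0,-0.35,0,0,0,-1]'
python3 - <<'E'
from h import *
st()
E
```

```text
time: 28.8
tool_pos: [627.5, -15.1, 97.1]
tcp_rot: [-3.139, 0.001, -0.076]
contact_force: [0.5, -0.5, -0.3]
grip_width: 31.9
time: 29.3
tool_pos: [627.5, -15.1, 93.6]
tcp_rot: [-3.139, 0.001, -0.076]
contact_force: [0.3, 0.6, 0.4]
grip_width: 31.5
t 29.3 pos [627.5 -15.1  93.6] rpy [-1.7988e+02  4.0000e-02 -4.3800e+00] F [0.3 0.6 0.4] M [ 0.   -0.   -0.02] w 31.5 q [-0.15  0.65  1.39  0.    1.1   1.5 ]
```

Now it's about 1 mm above the plate. I'll ease down and open.

```bash
python3 -m inch '[0,0,-0.05,0,0,0,-1, 0,0,-0.1,0,0,0,-1, 0,0,-0.1,0,0,0,-1, 0,0,-0.1,0,0,0,-1, 0,0,-0.1,0,0,0,-1]'; python3 -c "
from h import *
st()"; python3 -m inch '[0,0,0,0,0,0,0, 0,0,0,0,0,0,0, 0,0,0,0,0,0,0, 0,0,0,0,0,0,0, 0,0,0,0,0,0,0]'; python3 -m inch '[0,0,1,0,0,0,0, 0,0,3,0,0,0,0, 0,0,6,0,0,0,0, 0,0,10,0,0,0,0, 0,0,14,0,0,0,0]'
python3 - <<'E'
from h import *
st()
E
```

```text
time: 29.8
tool_pos: [627.6, -15.1, 92.8]
tcp_rot: [-3.139, 0.0, -0.076]
contact_force: [-0.2, -0.2, 2.7]
grip_width: 31.9
t 29.8 pos [627.6 -15.1  92.8] rpy [-1.7988e+02  3.0000e-02 -4.3800e+00] F [-0.2 -0.2  2.7] M [ 0.07  0.2  -0.  ] w 31.9 q [-0.15  0.65  1.39  0.    1.1   1.5 ]
time: 30.3
tool_pos: [627.5, -15.1, 92.7]
tcp_rot: [-3.139, 0.001, -0.076]
contact_force: [-0.4, -0.4, 0.3]
grip_width: 45.7
time: 30.8
tool_pos: [627.2, -15.1, 234.7]
tcp_rot: [-3.139, 0.001, -0.076]
contact_force: [0.2, -0.4, -0.6]
grip_width: 45.8
t 30.8 pos [627.2 -15.1 234.7] rpy [-1.7988e+02  4.0000e-02 -4.3800e+00] F [ 0.2 -0.4 -0.6] M [ 0.02 -0.04 -0.01] w 45.8 q [-0.15  0.53  1.2   0.    1.41  1.5 ]
```

Run:
```python
from h import *
t=bot.capture('top');crop(t,390,235,480,335,7,'pics/h1.png')
s=bot.capture('scene');crop(s,150,300,290,390,5,'pics/h2.png')
```

```text
(no output)
```

View pics/h1.png

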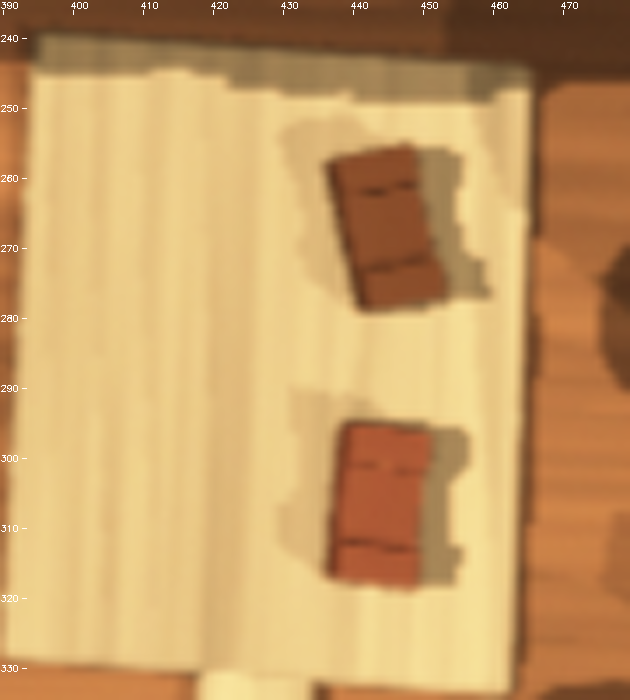

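View pics/h2.png

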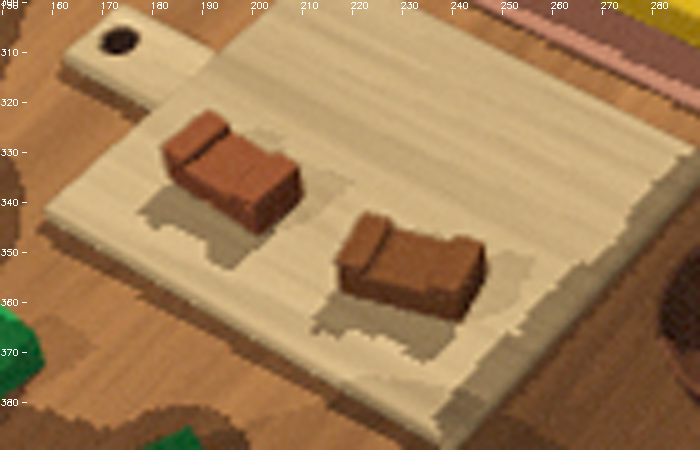

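Run:
```python
from h import *
for l in ([(338,158),(414,145),(447,298),(371,308)],[(347,424),(431,432),(420,588),(336,580)]):
    P=np.array([px('top',(390+a/7-.5,235+b/7-.5),34) for a,b in l]);print(P.mean(0))
    for i in range(4):
        d=P[(i+1)%4]-P[i];print(np.linalg.norm(d).round(1),np.degrees(np.arctan2(d[1],d[0])).round(1))
for l in ([(370,212),(487,240),(462,292),(338,262)],[(212,110),(300,160),(265,205),(165,150)]):
    P=np.array([px('scene',(150+a/5-.5,300+b/5-.5),34) for a,b in l]);print('sc',P.mean(0))
    for i in range(4):
        d=P[(i+1)%4]-P[i];print(np.linalg.norm(d).round(1),np.degrees(np.arctan2(d[1],d[0])).round(1))
```

```text
[ 545.9 -399.7   34. ]
30.2 -79.1
60.7 -168.6
29.8 98.7
59.6 11.8
[ 438.05 -394.95   34.  ]
32.5 -94.1
60.0 175.2
32.3 85.9
60.0 -4.6
sc [ 549.55  -400.325   34.   ]
58.0 13.4
31.0 -74.8
60.5 -166.5
31.1 100.6
sc [ 441.9  -396.25   34.  ]
56.5 -4.0
29.9 -83.5
62.5 177.3
30.8 85.2
```

```bash
python3 -m inch '[-1,-5,0,0,0,8,0.2, -2,-10,0,0,0,15.8,0.2, -4,-15,0,0,0,15.8,0.2, -5,-20,0,0,0,15.8,0.2, -6,-25,0,0,0,15.8,0.2]'; python3 -m inch '[-1,-5,0,0,0,0,0.2, -1.8,-10,-1,0,0,0,0.2, -1.8,-13.5,-4,0,0,0,0.2, -1.8,-13.5,-8,0,0,0,0.2, -1.8,-13.5,-12,0,0,0,0.2]'
python3 - <<'E'
from h import *
st()
t=bot.capture('top');crop(t,250,190,350,310,6,'pics/h3.png')
s=bot.capture('scene');crop(s,280,190,380,280,7,'pics/h4.png')
st()
E
```

```text
time: 31.4
tool_pos: [571.0, -258.9, 240.8]
tcp_rot: [-3.141, -0.013, 0.2]
contact_force: [0.6, -0.2, 0.2]
grip_width: 55.2
time: 31.9
tool_pos: [552.2, -395.5, 119.5]
tcp_rot: [-3.141, -0.013, 0.197]
contact_force: [0.0, 0.2, -1.0]
grip_width: 55.1
t 31.9 pos [ 552.2 -395.5  119.5] rpy [-179.97   -0.75   11.29] F [ 0.   0.2 -1. ] M [ 0.02 -0.    0.01] w 55.1 q [-0.74  0.71  1.2   0.01  1.23  0.63]
t 32.0 pos [ 549.8 -391.7  114.3] rpy [-179.36   -0.29   11.39] F [-0.6  0.1 -0.7] M [-0.03  0.12  0.01] w 55.4 q [-0.74  0.71  1.21  0.01  1.23  0.63]
```

View pics/h3.png

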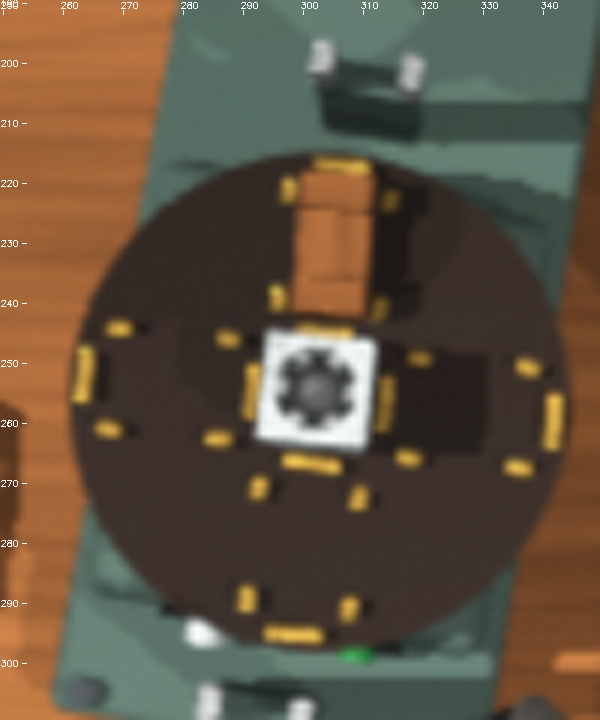

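View pics/h4.png

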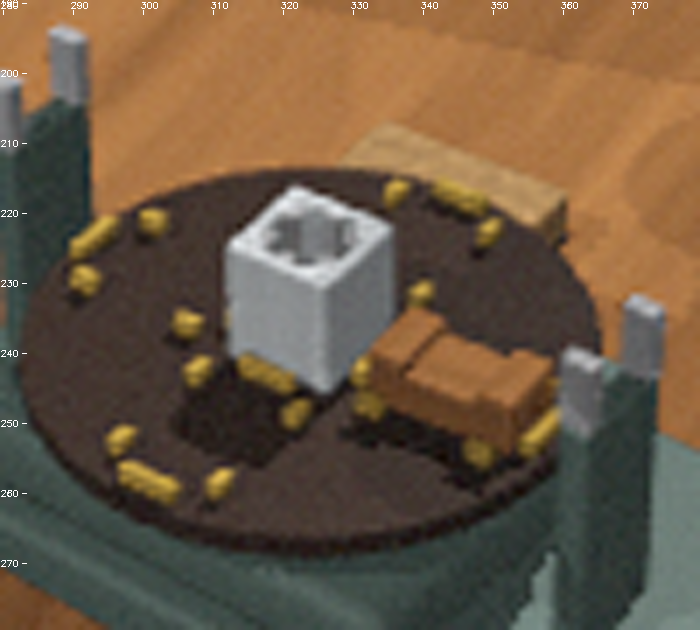

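Run:
```python
from h import *
f=lambda l,z,x0=250,y0=190,s=6:np.array([px('top',(x0+a/s-.5,y0+b/s-.5),z) for a,b in l])
P=f([(303,170),(377,176),(366,317),(292,312)],114);print(P.tolist(),P.mean(0))
for i in range(4):
        d=P[(i+1)%4]-P[i];print(np.linalg.norm(d).round(1),np.degrees(np.arctan2(d[1],d[0])).round(1))
S=f([(342,166),(326,332)],98);print(S.tolist(),S.mean(0))
S=f([(342,166),(311,464),(84,374),(553,421)],98);print(S.mean(0))
```

```text
[[659.6, -2.0, 114.0], [657.6, -34.1, 114.0], [596.2, -30.7, 114.0], [597.7, 1.1, 114.0]] [627.775 -16.425 114.   ]
32.2 -93.6
61.5 176.8
31.8 87.3
62.0 -2.9
[[664.5, -18.4, 98.0], [591.2, -13.2, 98.0]] [627.85 -15.8   98.  ]
[580.75 -11.85  98.  ]
```

```bash
python3 -m inch '[-0.3,-0.8,-2,-0.5,0.2,0,0.2, -0.3,-0.8,-4,-0.5,0.2,0,0.2, -0.3,-0.8,-5,-0.5,0.2,0,0.2, -0.3,-0.8,-5,-0.5,0.2,0,0.2, -0.3,-0.8,-5,-0.5,0.2,0,0.2]'
python3 - <<'E'
from h import *
st()
s=bot.capture('scene');crop(s,150,240,310,380,5,'pics/h5.png')
E
```

```text
time: 32.5
tool_pos: [547.7, -400.1, 66.2]
tcp_rot: [-3.14, -0.001, 0.199]
contact_force: [-0.0, 0.1, 0.6]
grip_width: 55.1
t 32.5 pos [ 547.7 -400.1   66.2] rpy [-1.7992e+02 -8.0000e-02  1.1420e+01] F [-0.   0.1  0.6] M [0.04 0.   0.04] w 55.1 q [-0.74  0.76  1.25  0.    1.13  0.63]
```

View pics/h5.png

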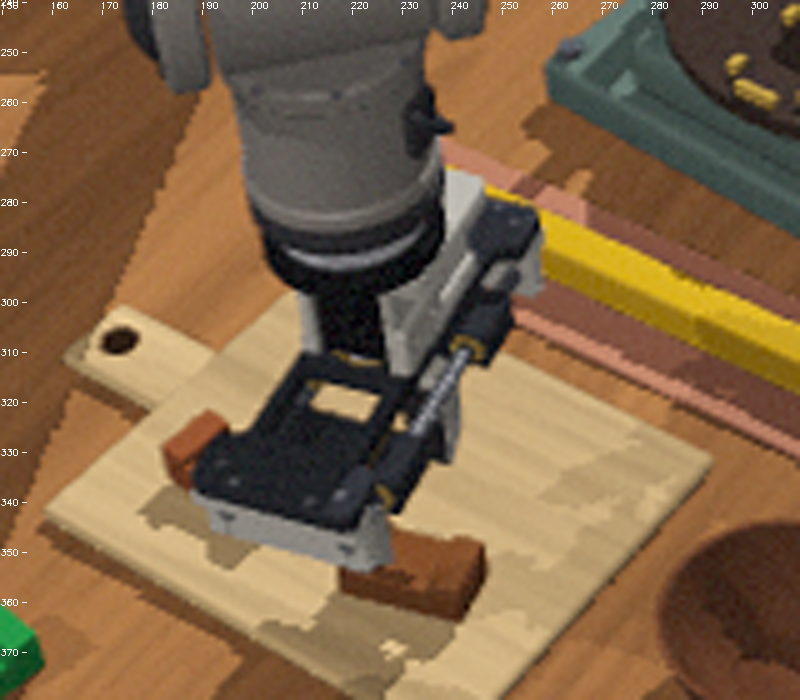

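```bash
python3 -m inch '[-0.1,0,-1.5,-0.1,0,0,0.2, -0.1,0,-3,-0.1,0,0,0.2, -0.1,0,-4.5,-0.1,0,0,0.2, -0.1,0,-5,-0.1,0,0,0.2, -0.1,0,-5,-0.1,0,0,0.2]'
python3 - <<'E'
from h import *
st()
E
```

```text
time: 33.05
tool_pos: [546.2, -399.7, 15.0]
tcp_rot: [-3.14, 0.0, 0.199]
contact_force: [0.5, 0.4, -0.1]
grip_width: 55.6
t 33.05 pos [ 546.2 -399.7   15. ] rpy [-1.7993e+02  1.0000e-02  1.1410e+01] F [ 0.5  0.4 -0.1] M [ 0.   -0.02  0.03] w 55.6 q [-0.75  0.82  1.29  0.    1.03  0.63]
```

```bash
python3 -m inch '[0.05,0,-0.2,0,0,0,0.2, 0.05,0,-0.2,0,0,0,0.2, 0.05,0,-0.2,0,0,0,-1, 0.05,0,-0.2,0,0,0,-1, 0.05,0,-0.2,0,0,0,-1]'; python3 -m inch '[0,0,0,0,0,0,-1, 0,0,0,0,0,0,-1, 0,0,0,0,0,0,-1, 0,0,0,0,0,0,-1, 0,0,0,0,0,0,-1]'
python3 - <<'E'
from h import *
st()
E
```

```text
time: 33.55
tool_pos: [546.8, -399.8, 13.3]
tcp_rot: [-3.141, -0.0, 0.199]
contact_force: [-0.5, -0.3, -0.1]
grip_width: 35.6
time: 34.05
tool_pos: [546.8, -399.8, 13.3]
tcp_rot: [-3.141, -0.0, 0.199]
contact_force: [-0.0, -0.0, -0.0]
grip_width: 32.0
t 34.05 pos [ 546.8 -399.8   13.3] rpy [-1.7995e+02 -1.0000e-02  1.1420e+01] F [-0. -0. -0.] M [-0.02 -0.01  0.01] w 32.0 q [-0.74  0.82  1.29  0.    1.03  0.63]
```

```bash
python3 -m inch '[0,0,1,0,0,0,-1, 0,0,4,0,0,0,-1, 0,0,8,0,0,0,-1, 0,0,12,0,0,0,-1, 0,0,17,0,0,0,-1]'; python3 -m inch '[-0.5,4,0.5,0,0,-7,-1, -1,9,1,0,0,-15.8,-1, -2,14,1,0,0,-15.8,-1, -2.5,19,1,0,0,-15.8,-1, -3,23,1,0,0,-15.8,-1]'; python3 -m inch '[-0.5,3,0,0,0,0,-1, -1,7,0,0,0,0,-1, -1.5,11,0,0,0,0,-1, -2,15,0,0,0,0,-1, -2,16,0,0,0,0,-1]'; python3 -m inch '[0,0,0,0,0,0,-1, 0,0,0,0,0,0,-1, 0,0,0,0,0,0,-1, 0,0,0,0,0,0,-1, 0,0,0,0,0,0,-1]';python3 - <<'E'
from h import *
st()
E
```

```text
time: 34.55
tool_pos: [546.1, -399.2, 184.4]
tcp_rot: [-3.139, 0.001, 0.199]
contact_force: [0.6, -0.3, -0.3]
grip_width: 31.6
time: 35.05
tool_pos: [515.5, -166.8, 195.4]
tcp_rot: [-3.139, 0.0, -0.076]
contact_force: [0.0, 0.3, -0.1]
grip_width: 31.5
time: 35.55
tool_pos: [494.6, -3.5, 196.4]
tcp_rot: [-3.138, -0.0, -0.073]
contact_force: [-0.1, -0.9, 0.2]
grip_width: 31.6
time: 36.05
tool_pos: [494.7, -4.5, 196.3]
tcp_rot: [-3.138, -0.0, -0.075]
contact_force: [-0.7, 0.0, -1.1]
grip_width: 31.5
t 36.05 pos [494.7  -4.5 196.3] rpy [-1.798e+02 -1.000e-02 -4.270e+00] F [-0.7  0.  -1.1] M [ 0.03  0.03 -0.03] w 31.5 q [-0.17  0.31  1.65  0.    1.17  1.48]
```

Correct position (to 497.1, −5.4) and descend to just above the stops.

```bash
python3 -m inch '[0.25,-0.1,-2,-0.2,0,-0.1,-1, 0.25,-0.1,-4,-0.2,0,-0.1,-1, 0.25,-0.1,-6,-0.2,0,-0.1,-1, 0.25,-0.1,-8,-0.2,0,-0.1,-1, 0.25,-0.1,-8.6,-0.2,0,-0.1,-1]'; python3 -m inch '[0,0,0,0,0,0,-1, 0,0,0,0,0,0,-1, 0,0,0,0,0,0,-1, 0,0,0,0,0,0,-1, 0,0,0,0,0,0,-1]';python3 - <<'E'
from h import *
st()
s=bot.capture('scene');crop(s,250,150,370,270,6,'pics/i1.png')
E
```

```text
time: 36.55
tool_pos: [496.1, -5.7, 108.4]
tcp_rot: [-3.141, 0.003, -0.077]
contact_force: [-0.1, 0.5, -0.4]
grip_width: 31.5
time: 37.05
tool_pos: [496.4, -5.8, 108.9]
tcp_rot: [-3.141, 0.002, -0.077]
contact_force: [0.2, 0.1, -1.2]
grip_width: 31.9
t 37.05 pos [496.4  -5.8 108.9] rpy [-1.7999e+02  1.2000e-01 -4.4100e+00] F [ 0.2  0.1 -1.2] M [ 0.02  0.01 -0.02] w 31.9 q [-0.17  0.42  1.76  0.    0.96  1.48]
```

View pics/i1.png

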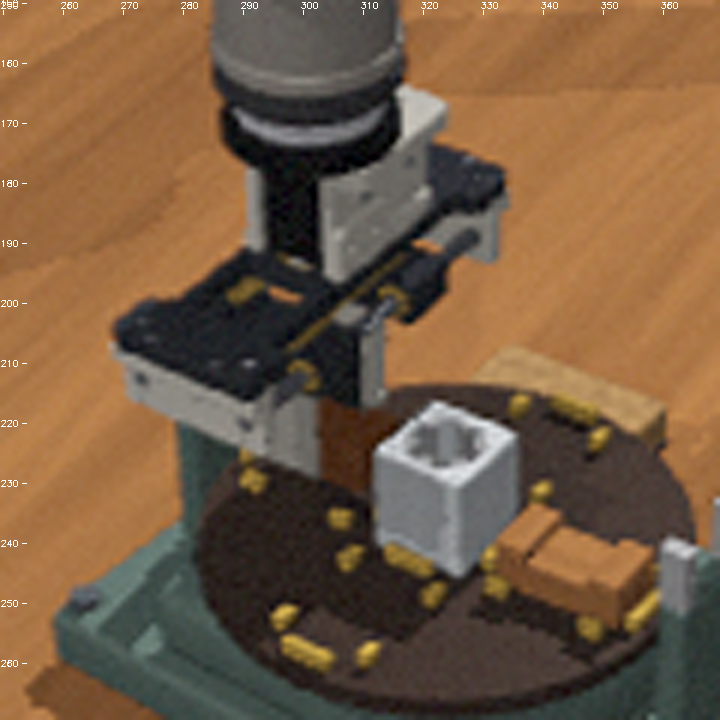

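```bash
python3 -m inch '[0.08,0.03,0,0,-0.1,0,-1, 0.08,0.03,-0.3,0,-0.1,0,-1, 0.08,0.03,-0.6,0,-0.1,0,-1, 0.08,0.03,-0.9,0,-0.1,0,-1, 0.08,0.03,-1.1,0,-0.1,0,-1]'; python3 -m inch '[0,0,-0.1,0,0,0,-1, 0,0,-0.2,0,0,0,-1, 0,0,-0.3,0,0,0,-1, 0,0,-0.35,0,0,0,-1, 0,0,-0.35,0,0,0,-1]'
python3 - <<'E'
from h import *
st()
E
```

```text
time: 37.6
tool_pos: [496.8, -5.4, 97.3]
tcp_rot: [-3.141, 0.001, -0.077]
contact_force: [0.6, -0.1, -1.2]
grip_width: 31.7
time: 38.1
tool_pos: [496.9, -5.4, 93.8]
tcp_rot: [-3.141, 0.001, -0.077]
contact_force: [0.5, 0.1, 0.4]
grip_width: 31.8
t 38.1 pos [496.9  -5.4  93.8] rpy [-1.7998e+02  7.0000e-02 -4.4100e+00] F [0.5 0.1 0.4] M [0.03 0.   0.  ] w 31.8 q [-0.17  0.45  1.78  0.    0.92  1.48]
```

```bash
python3 -m inch '[0,0,-0.05,0,0,0,-1, 0,0,-0.08,0,0,0,-1, 0,0,-0.08,0,0,0,-1, 0,0,-0.08,0,0,0,-1, 0,0,-0.08,0,0,0,-1]'; python3 -m inch '[0,0,0,0,0,0,0, 0,0,0,0,0,0,0, 0,0,0,0,0,0,0, 0,0,0,0,0,0,0, 0,0,0,0,0,0,0]'; python3 -m inch '[0,0,1,0,0,0,0, 0,0,3,0,0,0,0, 0,0,6,0,0,0,0, 0,0,10,0,0,0,0, 0,0,14,0,0,0,0]'
python3 - <<'E'
from h import *
st()
t=bot.capture('top');crop(t,390,235,480,335,7,'pics/i2.png')
E
```

```text
time: 38.6
tool_pos: [496.9, -5.4, 93.2]
tcp_rot: [-3.141, 0.001, -0.077]
contact_force: [-0.1, 0.9, 3.9]
grip_width: 31.8
time: 39.1
tool_pos: [496.9, -5.4, 93.2]
tcp_rot: [-3.141, 0.001, -0.077]
contact_force: [0.1, -0.5, 0.2]
grip_width: 46.1
time: 39.6
tool_pos: [496.5, -5.4, 235.2]
tcp_rot: [-3.141, 0.001, -0.077]
contact_force: [-0.1, -1.0, 0.1]
grip_width: 45.9
t 39.6 pos [496.5  -5.4 235.2] rpy [-1.7998e+02  8.0000e-02 -4.4100e+00] F [-0.1 -1.   0.1] M [ 0.04 -0.04 -0.07] w 45.9 q [-0.17  0.28  1.58  0.    1.27  1.48]
```

View pics/i2.png

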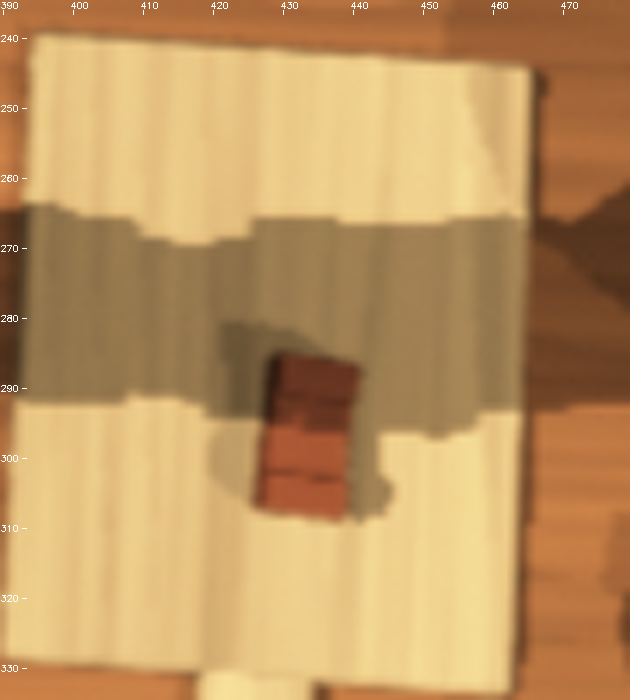

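The red rest has been knocked aside and is now centred near (433,297). I'll remeasure it.

Run:
```python
from h import *
for l in ([(281,354),(361,364),(347,520),(265,511)],):
    P=np.array([px('top',(390+a/7-.5,235+b/7-.5),34) for a,b in l]);print(P.mean(0))
    for i in range(4):
        d=P[(i+1)%4]-P[i];print(np.linalg.norm(d).round(1),np.degrees(np.arctan2(d[1],d[0])).round(1))
t=bot.capture('top');crop(t,390,235,480,335,7,'pics/i3.png')
s=bot.capture('scene');crop(s,160,290,280,390,6,'pics/i4.png')
```

```text
[ 463.825 -368.225   34.   ]
31.2 -95.9
60.4 174.2
31.6 85.1
61.0 -6.2
```

View pics/i4.png

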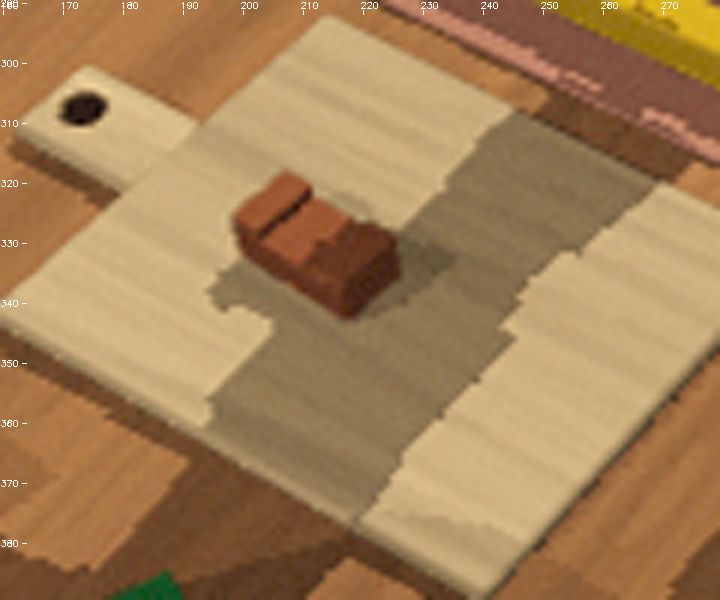

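```bash
python3 -m inch '[-0.5,-5,0,0,0,-1.4,0.2, -1,-10,0,0,0,-1.4,0.2, -1.5,-15,0,0,0,-1.4,0.2, -2,-20,0,0,0,-1.4,0.2, -2.2,-25,0,0,0,-1.4,0.2]'; python3 -m inch '[-0.5,-4,-1,0,0,0,0.2, -1,-8,-4,0,0,0,0.2, -1,-11,-8,0,0,0,0.2, -1,-11,-12,0,0,0,0.2, -1,-11,-14,0,0,0,0.2]';  python3 -m inch '[0,0,0,0,0,0,0.2, 0,0,0,0,0,0,0.2, 0,0,0,0,0,0,0.2, 0,0,0,0,0,0,0.2, 0,0,0,0,0,0,0.2]'
python3 - <<'E'
from h import *
st()
t=bot.capture('top');crop(t,250,190,350,310,6,'pics/i5.png')
s=bot.capture('scene');crop(s,150,240,290,360,5,'pics/i6.png')
E
```

```text
time: 40.25
tool_pos: [475.1, -255.9, 235.4]
tcp_rot: [-3.141, -0.004, -0.101]
contact_force: [0.6, -0.5, -0.6]
grip_width: 55.2
time: 40.75
tool_pos: [462.4, -364.9, 90.2]
tcp_rot: [-3.135, 0.003, -0.103]
contact_force: [-0.4, -0.1, 0.1]
grip_width: 54.8
time: 41.25
tool_pos: [463.0, -365.2, 91.5]
tcp_rot: [-3.137, 0.001, -0.103]
contact_force: [0.1, 0.0, -0.1]
grip_width: 55.0
t 41.25 pos [ 463.  -365.2   91.5] rpy [-1.7973e+02  4.0000e-02 -5.9000e+00] F [ 0.1  0.  -0.1] M [ 0.06  0.   -0.06] w 55.0 q [-0.8   0.59  1.51  0.    1.04  0.87]
```

View pics/i5.png

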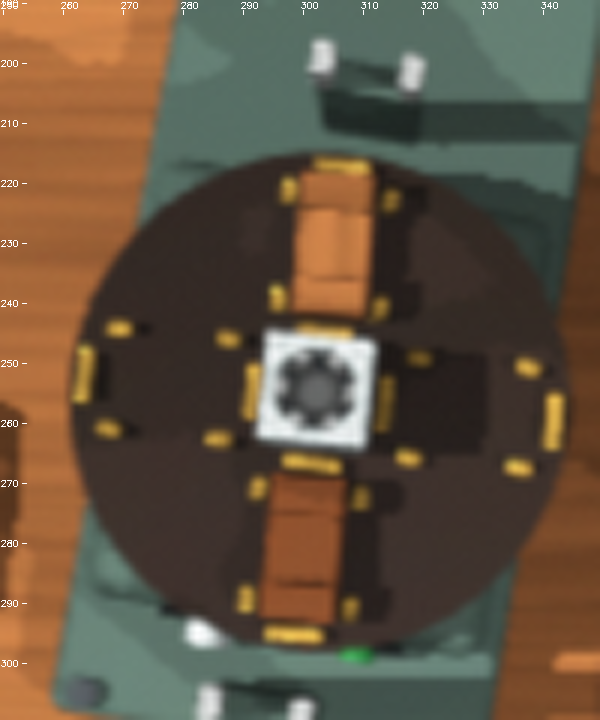

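View pics/i6.png

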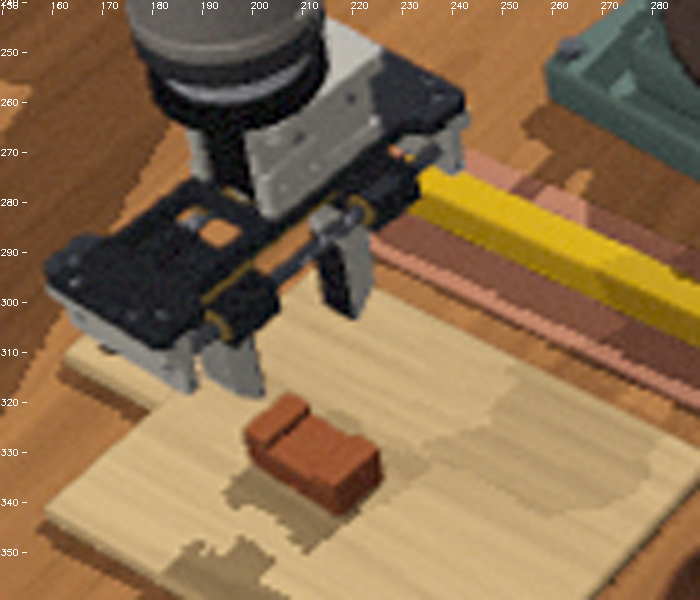

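Both loaded rests sit centred at (305,229) and (301,280). Descending on the third.

```bash
python3 -m inch '[0.15,-0.33,-2,-0.2,0,0.1,0.2, 0.15,-0.33,-4,-0.2,0,0.1,0.2, 0.15,-0.33,-6,-0.2,0,0.1,0.2, 0.15,-0.33,-7.2,-0.2,0,0.1,0.2, 0.15,-0.33,-7.5,-0.2,0,0.1,0.2]'; python3 -m inch '[0,0,0,0,0,0,0.2, 0,0,0,0,0,0,0.2, 0,0,0,0,0,0,0.2, 0,0,0,0,0,0,0.2, 0,0,0,0,0,0,0.2]'
python3 - <<'E'
from h import *
st()
s=bot.capture('scene');crop(s,150,250,290,370,5,'pics/i7.png')
E
```

```text
time: 41.85
tool_pos: [463.7, -367.8, 14.9]
tcp_rot: [-3.138, 0.003, -0.101]
contact_force: [0.7, -0.2, 0.6]
grip_width: 55.0
time: 42.35
tool_pos: [464.0, -368.0, 15.4]
tcp_rot: [-3.139, 0.002, -0.101]
contact_force: [0.2, -0.2, 0.0]
grip_width: 55.3
t 42.35 pos [ 464.  -368.    15.4] rpy [-1.7985e+02  1.2000e-01 -5.8100e+00] F [ 0.2 -0.2  0. ] M [ 0.03 -0.01 -0.01] w 55.3 q [-0.8   0.7   1.56  0.    0.88  0.87]
```

View pics/i7.png

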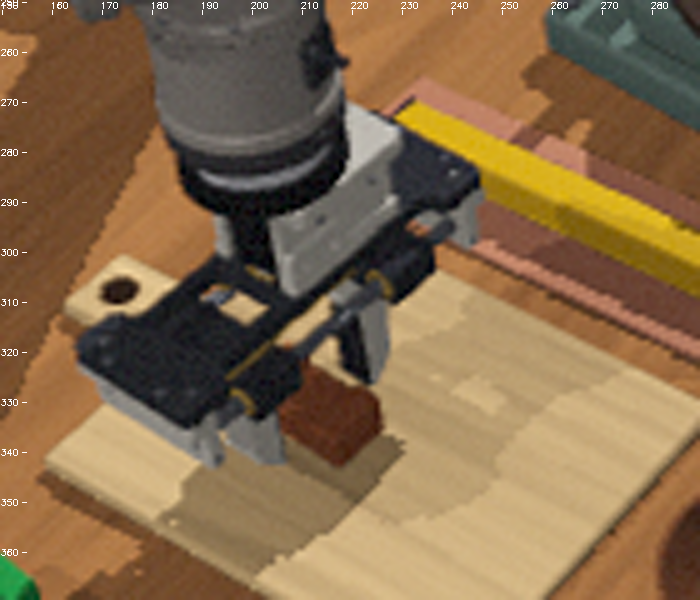

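```bash
python3 -m inch '[0.07,0,-0.2,-0.1,-0.1,0,0.2, 0.07,0,-0.2,-0.1,-0.1,0,0.2, 0.07,0,-0.2,-0.1,-0.1,0,-1, 0.07,0,-0.2,-0.1,-0.1,0,-1, 0.07,0,-0.2,-0.1,-0.1,0,-1]'; python3 -m inch '[0,0,0,0,0,0,-1, 0,0,0,0,0,0,-1, 0,0,0,0,0,0,-1, 0,0,0,0,0,0,-1, 0,0,0,0,0,0,-1]'; python3 -c "
from h import *
st()"; python3 -m inch '[0,0,1,0,0,0,-1, 0,0,4,0,0,0,-1, 0,0,8,0,0,0,-1, 0,0,12,0,0,0,-1, 0,0,17,0,0,0,-1]'; python3 -m inch '[1,3,0.5,0,0,8,-1, 2,6,1,0,0,16,-1, 3.5,10,1,0,0,24,-1, 5,14,1,0,0,32,-1, 6,17,1,0,0,40,-1]'; python3 -m inch '[0.5,2,0,0,0,8,-1, 1,4,0,0,0,16,-1, 2,7,0,0,0,24,-1, 3,10,0,0,0,32,-1, 3.3,12.3,0,0,0,40,-1]'; python3 -c "
from h import *
st()"
```

```text
time: 42.9
tool_pos: [464.6, -367.9, 13.2]
tcp_rot: [-3.14, 0.0, -0.101]
contact_force: [1.0, 0.1, 0.4]
grip_width: 35.4
time: 43.4
tool_pos: [464.6, -367.9, 13.3]
tcp_rot: [-3.14, 0.0, -0.101]
contact_force: [0.6, 0.5, -0.8]
grip_width: 31.9
t 43.4 pos [ 464.6 -367.9   13.3] rpy [-1.7993e+02  2.0000e-02 -5.8100e+00] F [ 0.6  0.5 -0.8] M [ 0.08 -0.02  0.01] w 31.9 q [-0.8   0.7   1.57  0.    0.88  0.87]
time: 43.9
tool_pos: [463.8, -367.2, 184.4]
tcp_rot: [-3.139, 0.002, -0.101]
contact_force: [1.5, -0.8, -0.4]
grip_width: 31.8
time: 44.4
tool_pos: [524.4, -194.9, 195.4]
tcp_rot: [-3.139, 0.001, 0.603]
contact_force: [-0.4, -0.7, -0.9]
grip_width: 31.9
time: 44.9
tool_pos: [557.9, -70.2, 196.2]
tcp_rot: [-3.14, 0.001, 1.308]
contact_force: [0.6, 0.0, 0.0]
grip_width: 31.8
t 44.9 pos [557.9 -70.2 196.2] rpy [-1.7993e+02  5.0000e-02  7.4940e+01] F [0.6 0.  0. ] M [-0.03 -0.1   0.09] w 31.8 q [-0.26  0.44  1.47 -0.    1.24  0.  ]
```

```bash
python3 -m inch '[0,-0.5,0,0,0,6,-1, 0,-0.5,0,0,0,10.6,-1, 0,-0.5,0,0,0,10.6,-1, 0,-0.5,0,0,0,10.6,-1, 0,-0.5,0,0,0,10.6,-1]'; python3 -m inch '[0,0,0,0,0,0,-1, 0,0,0,0,0,0,-1, 0,0,0,0,0,0,-1, 0,0,0,0,0,0,-1, 0,0,0,0,0,0,-1]'; python3 -c "
from h import *
st()"
```

```text
time: 45.4
tool_pos: [557.9, -75.3, 196.4]
tcp_rot: [-3.141, 0.001, 1.491]
contact_force: [-1.0, -0.0, -0.6]
grip_width: 31.7
time: 45.9
tool_pos: [557.9, -75.3, 196.4]
tcp_rot: [-3.141, 0.001, 1.491]
contact_force: [-0.7, -0.7, -0.4]
grip_width: 31.9
t 45.9 pos [557.9 -75.3 196.4] rpy [-1.7994e+02  6.0000e-02  8.5420e+01] F [-0.7 -0.7 -0.4] M [-0.04 -0.09  0.05] w 31.9 q [-0.27  0.44  1.46 -0.    1.24 -0.19]
```

```bash
python3 -m inch '[0,0,-2,0,0,0.1,-1, 0,0,-4,0,0,0.1,-1, 0,0,-6,0,0,0.1,-1, 0,0,-8,0,0,0.1,-1, 0,0,-8.6,0,0,0.1,-1]'; python3 -m inch '[0,0,0,0,0,0,-1, 0,0,0,0,0,0,-1, 0,0,0,0,0,0,-1, 0,0,0,0,0,0,-1, 0,0,0,0,0,0,-1]';python3 - <<'E'
from h import *
st()
s=bot.capture('scene');crop(s,260,170,380,280,6,'pics/j1.png')
E
```

```text
time: 46.4
tool_pos: [556.7, -75.0, 108.4]
tcp_rot: [-3.137, 0.0, 1.493]
contact_force: [-0.4, -0.0, -0.3]
grip_width: 31.5
time: 46.9
tool_pos: [557.0, -75.1, 109.0]
tcp_rot: [-3.138, 0.0, 1.493]
contact_force: [-0.2, 0.6, -0.1]
grip_width: 32.1
t 46.9 pos [557.  -75.1 109. ] rpy [-1.7979e+02  2.0000e-02  8.5520e+01] F [-0.2  0.6 -0.1] M [-0.05 -0.1   0.02] w 32.1 q [-0.27  0.53  1.58 -0.    1.04 -0.19]
```

View pics/j1.png

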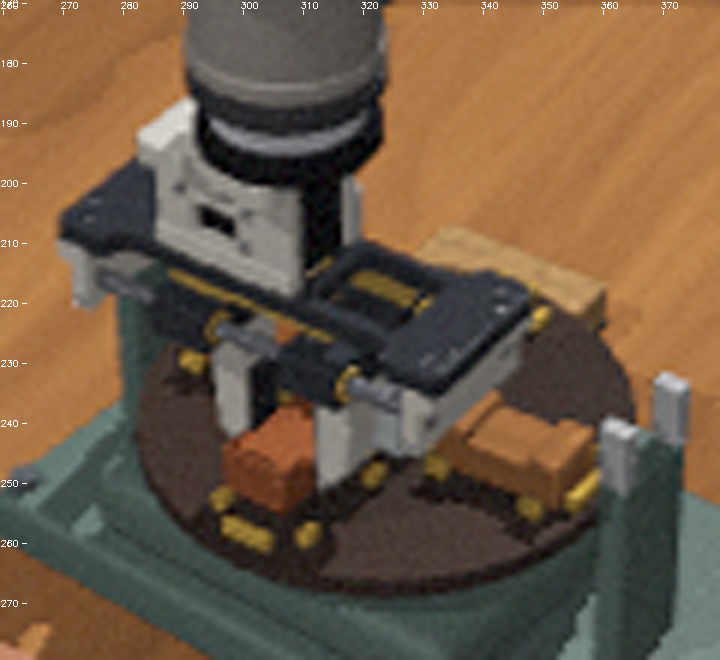

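```bash
python3 -m inch '[0.04,-0.05,0,0,-0.2,0,-1, 0.04,-0.05,-0.3,0,-0.2,0,-1, 0.04,-0.05,-0.6,0,-0.2,0,-1, 0.04,-0.05,-0.9,0,-0.2,0,-1, 0.04,-0.05,-1.1,0,-0.2,0,-1]'; python3 -m inch '[0,0,-0.1,0,0,0,-1, 0,0,-0.2,0,0,0,-1, 0,0,-0.3,0,0,0,-1, 0,0,-0.35,0,0,0,-1, 0,0,-0.35,0,0,0,-1]'
python3 - <<'E'
from h import *
st()
E
```

```text
time: 47.45
tool_pos: [557.1, -75.5, 97.4]
tcp_rot: [-3.14, -0.0, 1.493]
contact_force: [-0.1, -0.4, -0.5]
grip_width: 31.7
time: 47.95
tool_pos: [557.1, -75.5, 93.9]
tcp_rot: [-3.14, -0.0, 1.493]
contact_force: [0.5, -0.1, 0.4]
grip_width: 31.5
t 47.95 pos [557.1 -75.5  93.9] rpy [-179.93   -0.     85.52] F [ 0.5 -0.1  0.4] M [-0.03 -0.09  0.02] w 31.5 q [-0.27  0.55  1.59 -0.    1.   -0.19]
```

```bash
python3 -m inch '[0,0,-0.05,0,0,0,-1, 0,0,-0.08,0,0,0,-1, 0,0,-0.08,0,0,0,-1, 0,0,-0.08,0,0,0,-1, 0,0,-0.08,0,0,0,-1]'; python3 -m inch '[0,0,0,0,0,0,0, 0,0,0,0,0,0,0, 0,0,0,0,0,0,0, 0,0,0,0,0,0,0, 0,0,0,0,0,0,0]'; python3 -m inch '[0,0,1,0,0,0,0, 0,0,3,0,0,0,0, 0,0,6,0,0,0,0, 0,0,10,0,0,0,0, 0,0,14,0,0,0,0]'; python3 -m inch '[-1,-4,0,0,0,0,0, -2,-8,0,0,0,0,0, -3,-13,0,0,0,0,0, -4,-18,0,0,0,0,0, -5,-23,0,0,0,0,0]'; python3 -m inch '[-2,-4,0,0,0,0,0, -4,-8,0,0,0,0,0, -6,-12,0,0,0,0,0, -8,-14,0,0,0,0,0, -10,-15,0,0,0,0,0]'
python3 - <<'E'
from h import *
st()
t=bot.capture('top');cv2.imwrite('pics/k0.png',t[:,:,::-1]);crop(t,250,190,390,340,5,'pics/k1.png')
s=bot.capture('scene');cv2.imwrite('pics/k2.png',s[:,:,::-1]);crop(s,270,190,380,280,7,'pics/k3.png')
E
```

```text
time: 48.45
tool_pos: [557.1, -75.5, 93.2]
tcp_rot: [-3.141, 0.0, 1.493]
contact_force: [-0.8, -0.1, 1.9]
grip_width: 31.8
time: 48.95
tool_pos: [557.1, -75.5, 93.2]
tcp_rot: [-3.141, 0.0, 1.493]
contact_force: [0.5, 0.2, 0.4]
grip_width: 46.2
time: 49.45
tool_pos: [556.8, -75.4, 235.2]
tcp_rot: [-3.14, 0.0, 1.493]
contact_force: [0.4, -1.2, 0.2]
grip_width: 45.8
time: 49.95
tool_pos: [506.8, -304.3, 236.3]
tcp_rot: [3.142, 0.001, 1.493]
contact_force: [1.8, -0.3, -0.6]
grip_width: 45.8
time: 50.45
tool_pos: [405.3, -456.3, 236.6]
tcp_rot: [3.142, 0.001, 1.491]
contact_force: [-0.3, 0.3, -0.2]
grip_width: 46.0
t 50.45 pos [ 405.3 -456.3  236.6] rpy [1.800e+02 7.000e-02 8.542e+01] F [-0.3  0.3 -0.2] M [-0.02 -0.07  0.05] w 46.0 q [-0.97  0.49  1.26 -0.    1.39 -0.89]
```

View pics/k1.png

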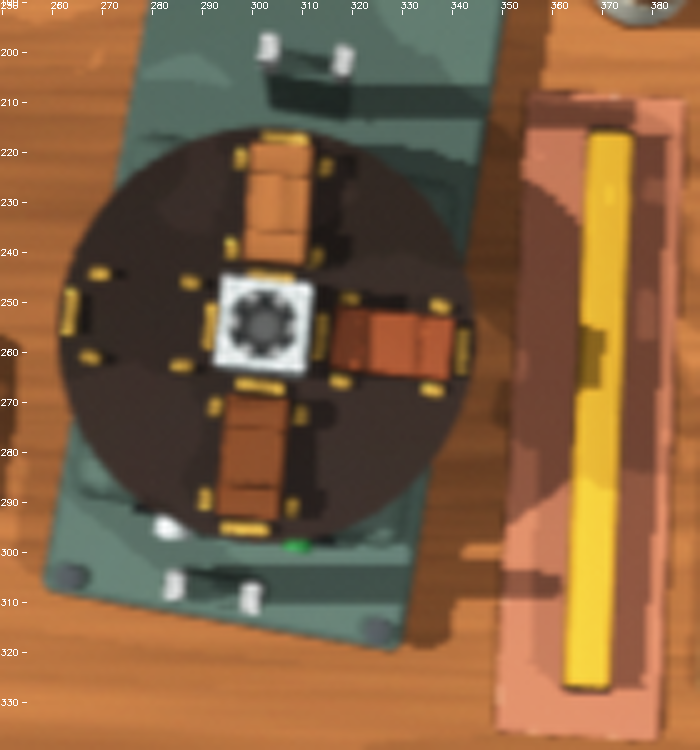

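View pics/k3.png

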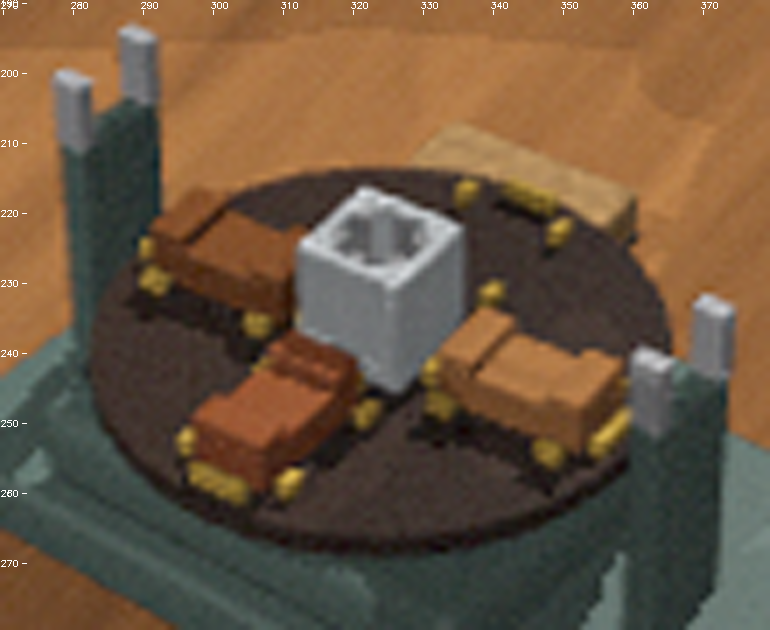

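View pics/k2.png

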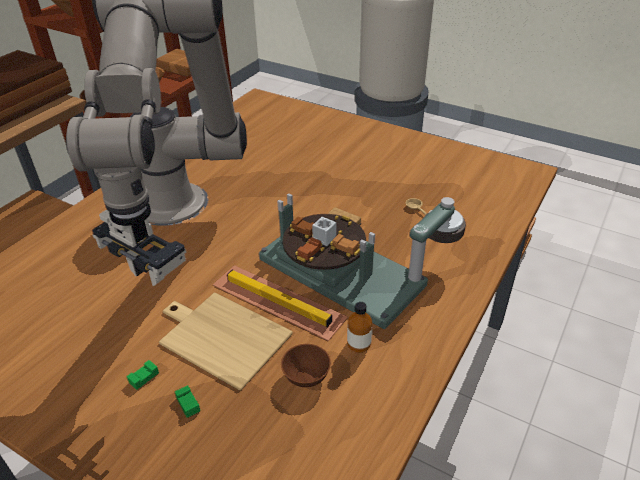

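Run:
```python
from h import *
f=lambda l,z:np.array([px('top',(250+a/5-.5,190+b/5-.5),z) for a,b in l])
for n,l,s in (("red",[(335,307),(455,319),(450,378),(331,367)],[(321,338),(462,351)]),("brown",[(228,396),(290,402),(280,518),(217,513)],[(260,386),(244,529)]),("light",[(253,141),(314,146),(305,265),(243,260)],[(285,139),(271,275)])):
    P=f(l,114);S=f(s,98);c=P.mean(0);b=S.mean(0)
    u=(S[1]-S[0])/np.linalg.norm(S[1]-S[0]);v=np.array([-u[1],u[0],0]);d=c-b
    print(n,c[:2],b[:2],"along",(d@u).round(1),"across",(d@v).round(1),"stop span",np.linalg.norm(S[1]-S[0]).round(1),"len",np.linalg.norm((P[0]+P[3]-P[1]-P[2])/2).round(1),np.linalg.norm((P[0]+P[1]-P[2]-P[3])/2).round(1))
b=f([(587,133),(632,135),(608,687),(563,684)],28);print("bar",b.mean(0))
```

```text
red [556.575 -76.65 ] [557.   -76.35] along 0.3 across -0.4 stop span 73.7 len 61.6 30.7
brown [496.5   -6.85] [496.95  -5.3 ] along 0.3 across 1.6 stop span 74.2 len 32.1 59.5
light [627.875 -16.425] [628.1 -15.6] along 0.2 across 0.8 stop span 72.4 len 31.9 62.3
bar [ 531.6  -191.65   28.  ]
```

```bash
python3 -m inch '[0,0,0,0,0,0,0, 0,0,0,0,0,0,0, 0,0,0,0,0,0,0, 0,0,0,0,0,0,0, 0,0,0,0,0,0,0]'; python3 -c "
from h import *
print(bot.close_job())"
```

```text
time: 51.05
tool_pos: [404.9, -455.5, 236.9]
tcp_rot: [-3.141, 0.001, 1.49]
contact_force: [0.6, 0.3, 0.0]
grip_width: 46.1
the job is handed in; nothing more can be done
None
```

The sander is set up and the job is handed in, at about 51 s of the 210 s limit.

- **Guard bar:** lifted level and straight up out of both brackets, then laid flat and lengthwise on the mat. Its centre measured about 1.5 mm from the mat's centre.
- **Carrier:** turned about 60° in the gripper to match the rib angle I read from the top camera. It slid over the ribs with no contact, so no rocking was needed. Contact came at the expected home height.
- **Spoon rests:** three were on the board, and each is in its own bay, flat and saddle up. Measured from the top view, they sit within 0.3 mm of centre lengthwise. Crosswise they are 0.4 mm off (red), 0.8 mm (light) and 1.6 mm (dark brown).
- **Knocked rest:** the red one had been knocked a few centimetres aside partway through. I remeasured it before picking it up.

The oil bottle, bowl, spoon, sanding block and the green look-alikes were not touched. The robot ended clear of everything.

**Disagreements and doubts in the checks:**
- The two cameras disagreed by about 3 to 4 mm in x on the rests, so I went mainly by the top view with about 1 mm of correction.
- The 1.6 mm for the dark brown rest is close to what the picture can resolve. The gripper released it within about 0.3 mm of the bay centre.

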